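# Slide the warming pot to its heating spot and lock in the timer

### The job

Get the warming plate ready: reaching in under the wire rack, slide the covered pot sideways along the plate onto the middle of the double-ring mark, without lifting or tipping it, with its handle still pointing straight out at the front, and let go. Then drop the timer module fully home into the dock's pocket, and after that swing the locking lever shut over it as far as it goes. Leave everything else standing where it is.

Things in the scene. Friction and masses are not known exactly. Their poses are not given: they have to be found in the camera images.
- warmer: aluminium warming plate fixed on the table, 160 (x) by 360 (y) mm, flat top 35 mm above its origin (centre of underside, on the table). Its -x side is the front, towards the robot. A wire rack stands over it on 8 mm posts at y +-187 mm, x +5 and +80 mm
- rack_front (a point): middle of the front rod of the wire rack over the plate, 205 mm above the table (plate frame x -70); rods 7 to 8 mm thick, from here 160 mm to +x and 187 mm to each side, open at the front. It hangs over the pot and most of its handle, so the tool cannot come down vertically: lean it 25 to 40 degrees, fingers forward and down, gripper body towards the robot
- pot: covered round steel pot, 96 mm diameter (lid rim 100), 64 mm high, 0.3 to 0.65 kg, loose on the single-ring mark; origin at centre of its underside, z up. A black straight bar handle points to its -x (the front): 14 mm wide (y), 12 mm thick, centre line 42 mm above the underside, from x = -53 to -118 mm, free on both sides and below; pinch it across y at about x = -100 mm
- mark_double: target mark: two concentric black circles (110 and 68 mm outer diameter), flat, not felt; origin at its centre on the plate's top, x away from the front. The three marks stand 120 mm apart in a row along the plate's y, in any order, centres at plate x = +20 mm
- mark_single: flat mark on the plate: one black circle of 110 mm; the pot's starting place; origin at its centre
- mark_square: flat mark on the plate: one black square outline of 104 mm, not used; origin at its centre
- module: timer module, plain grey upright block, 40 (x) by 32 (y) by 60 (z) mm, 90 g, loose on the table; origin at the centre of its underside, z up. A half turn makes no difference
- dock: white timer dock fixed on the table, 30 mm high; origin on the table under the centre of its pocket, which is 43 (x) by 35 (y) mm with a 3 mm chamfer, its floor 6 mm above the table. Block 75 by 65 mm round the pocket, extended to x = -72 mm. A seated module's underside is 6 mm and its top 66 mm above the table. The steel post at x = -46 mm, y = 0 is the lever's vertical axis
- latch (a joint): angle of the locking lever about its vertical post (rad): 0 = shut (stop), lying along the dock's +x over the module; grows counter-clockwise from above towards the dock's +y, to 2.2. Starts at 1.45 to 1.9. Stays where left (about 0.5 N at the knob moves it). A flat bar 16 mm wide, 68 to 76 mm above the table, just clearing a seated module
- latch_knob (a point): top centre of the lever's upright black round knob, 14 mm diameter, 86 mm from the lever's axis, reaching from 76 to 111 mm above the table; push it sideways or pinch it from above
- jar: closed amber jar, 52 mm diameter, 75 mm high; bystander, to be left alone; origin at its underside
- tweezers: steel tweezers lying in front of the plate, 120 mm long, 8 mm high; bystander, to be left alone; origin at its underside
- dish: flat clear covered dish, 90 mm diameter, 14 mm high; bystander, to be left alone; origin at its underside
- beaker: glass beaker, 64 mm diameter, 75 mm high, behind the plate; bystander, to be left alone; origin at its underside
- dropper: small amber bottle, 34 mm diameter, 70 mm high, behind the plate; bystander, to be left alone; origin at its underside
- slidebox: cardboard box 85 by 60 by 35 mm; bystander, to be left alone; origin at its underside
Mind the look-alikes: they are no part of the job. What is shaped like the pot but green or purple is not meant.

How it is judged:
By the outcome, as a careful person would: the job done as asked, in the order asked, and still so for the second after the job is handed in, with the robot touching nothing.
It also fails if it takes over 72 s, if anything falls off the work surface, if the arm or the gripper's body presses on something with over 40 N, if the wrist force passes 120 N, or if a joint passes its speed limit or range.

### The arm

A 6-joint arm with a two-finger parallel gripper is mounted at the origin on the work surface. World frame = base frame: x ahead of the robot, y to its left, z up, the work surface at z = 0. Lengths are in m, angles in rad, forces in N, time in s.
With the tool pointing down it reaches from about 0.35 to 0.775 m from the base axis. Payload 7.3 kg.
Tool frame: the origin (TCP) lies midway between the tips of the shut fingers; the grasp point (between the pads) lies 19 mm behind it (tcp_to_grasp is the distance from the TCP to the grasp point, in m); z points along the fingers, y is the line along which they close (so a half turn about z gives the same grasp; the last joint's range is limited). The gripper opens to 92 mm and grips with 3 to 60 N. Pads are 19 mm wide; open, the fingers measure 130 mm over their backs; the gripper's body (75 mm by 190 mm) begins 47 mm behind the grasp point.
Start: joints at [-1.272, 0.342, 1.524, -0, 1.275, -0.146], TCP at [0.226, -0.474, 0.227] pointing down, gripper open.
Joint ranges: [-2.53, 2.53], [-0.77, 2.02], [0.04, 2.7], [-1, 4.14], [0.28, 2.66], [-3.11, 3.11]. Speed limits (rad/s): [2.57, 2.57, 3.14, 3.14, 3.14, 3.14].

### API

Orientations are given as [roll, pitch, yaw] about the fixed x, y, z axes, in that order (R = Rz(yaw) Ry(pitch) Rx(roll)).
In Python, from cell import observe, read_camera, calibration, hand_in, tcp_to_grasp gives the robot as it stands.
- The arm moves only by the tool send_rows, never from a script. Its argument "targets" is a list of rows, each a list of 5 numbers: the opening, from 0 (shut) to 1 (fully open), then the shift along the world's x, y, z in m, then the turn about the world's z in rad. A call has 1 to 5 rows; each row shifts and turns the commanded pose from where the row before left it; what a row does not reach is not made up. A row lasts 1/10 s, in which the tool goes at most 50 mm and 8.59 degrees, less where a joint would pass 70% of its speed; a pose out of reach is approached as far as the arm can. A call is refused whole if a number of a shift passes 0.05 or a number of a turn 0.15, either way. A call with a gripper value outside its range is refused whole. The fingers move at their own pace and stop on an object; "grip_force" is the grip in N (left out, the last holds). Time passes only in rows, so rows that do not move let the fingers close. It gives the time, the measured TCP pose, the force, the opening and the grip force at its end, in the units of the state.
- observe(): the state, without advancing time (a new reading comes with each control period).
- read_camera(name): name is "scene" or "side" or "wrist"; returns (picture, depth): 480x640x3 uint8, red, green, blue; 480x640 float32, m along the optical axis (not along the pixel's ray), 0 where there is no reading.
- calibration(name): a dict with "intrinsics" (3x3 intrinsics, pixels), "world_to_cam" (4x4, takes a point from world to camera coordinates); the wrist camera has in their place "hand_eye" (4x4, takes a point from camera to tool coordinates, whose origin is the TCP and whose axes are the flange's). Camera axes: x right, y up, looking along -z (the intrinsics and any distortion apply to the point x, -y, -z); pixel columns grow to the right and rows downward; lengths in m; the calibration is good to about 2 mm. The wrist camera is an equidistant fisheye: a pixel r from the principal point sees the ray r / f radians off the axis. A picture is of the moment at which its call begins: read the wrist's pose just before it. calibration takes no time and is no camera call.
- hand_in(): hands the job in; it is judged then, once.
The state is a dict: "time": time; "qpos": joint angles; "qvel": joint speeds; "joint_efforts": joint torques, N m; "tool_pos": TCP position; "tool_rot": TCP orientation; "contact_force": force on the tool from outside, world axes, zero at the start; "torque": the same for the moment, N m; "opening": finger opening in m; "grip_force": force on a finger pad.
Only numpy, scipy, OpenCV 4.12 (cv2) and the standard library are available. Lean on these libraries where they do the work, as an engineer would, in place of code of your own. Each camera call takes 0.05 s, during which the arm holds its last target. There are 200 camera calls.

## Working session

There is one attempt and no reset: what is moved stays moved. The work goes in short steps, Python scripts to look and compute and a tool call to move; the robot and the scene stay as the last step left them, time stands still between calls to the robot, and variables do not carry over. Pictures are saved under pics/ and viewed, at most 10 in all, crops included, and the job is handed in when it is done.

Besides the shell and the picture viewer there is one more tool, called after ">>>" as name(argument=value, ...), one argument or row to a line, values as JSON. send_rows: Moves the arm, as the interface text tells. Its arguments: {"type":"object","properties":{"targets":{"type":"array","items":{"type":"array","items":{"type":"number"}}},"grip_force":{"type":"number"}},"required":["targets"]}

```bash
ls; mkdir -p pics
python3 - <<'E'
from cell import observe, read_camera, calibration, tcp_to_grasp
import cv2, numpy as np
print(observe()); print(tcp_to_grasp)
for n in ("scene","side","wrist"):
    c=calibration(n); print(n,{k:np.round(v,4).tolist() if not isinstance(v,str) else v for k,v in c.items()})
    p,d=read_camera(n); np.savez(f"pics/{n}0.npz",p=p,d=d); cv2.imwrite(f"pics/{n}0.png",p[:,:,::-1])
E
```

```text
pics
{'time': 0.0, 'qpos': array([-1.27200995e+00,  3.42702833e-01,  1.52501250e+00,  2.24891459e-05,
        1.27539921e+00, -1.46013164e-01]), 'qvel': array([-0.00064989, -0.00084732,  0.00045032,  0.00057004,  0.00152564,
        0.00178491]), 'joint_efforts': array([-7.15561164e-04, -4.31248212e+01, -2.44218725e+01,  7.15258392e-02,
        5.58367185e-02, -1.27423018e-04]), 'tool_pos': array([ 0.22579508, -0.47351539,  0.22605686]), 'tool_rot': array([-3.14009008e+00, -2.42703760e-04,  4.44792799e-01]), 'contact_force': array([0.70391425, 0.54206999, 0.15666902]), 'torque': array([ 0.00738446, -0.0136567 ,  0.05125848]), 'grip_force': 0.0, 'opening': 0.09230073349022254}
0.0188
scene {'intrinsics': [[484.8369, 0.0, 322.9854], [0.0, 484.8369, 234.8839], [0.0, 0.0, 1.0]], 'world_to_cam': [[0.4324, 0.9016, -0.0061, -0.2169], [-0.4907, 0.241, 0.8373, 0.135], [0.7564, -0.3591, 0.5467, -1.6066], [0.0, 0.0, 0.0, 1.0]]}
side {'intrinsics': [[606.3781, 0.0, 322.3433], [0.0, 606.3781, 246.9551], [0.0, 0.0, 1.0]], 'world_to_cam': [[-0.7148, -0.6993, -0.0056, 0.3847], [0.4323, -0.4483, 0.7824, -0.3238], [-0.5496, 0.5569, 0.6227, -1.3142], [0.0, 0.0, 0.0, 1.0]]}
wrist {'intrinsics': [[371.6483, 0.0, 321.2906], [0.0, 371.6483, 238.5552], [0.0, 0.0, 1.0]], 'hand_eye': [[0.0001, 0.9511, 0.3088, 0.0832], [1.0, 0.0007, -0.0023, 0.0009], [-0.0024, 0.3088, -0.9511, -0.1585], [0.0, 0.0, 0.0, 1.0]]}
```

View pics/scene0.png

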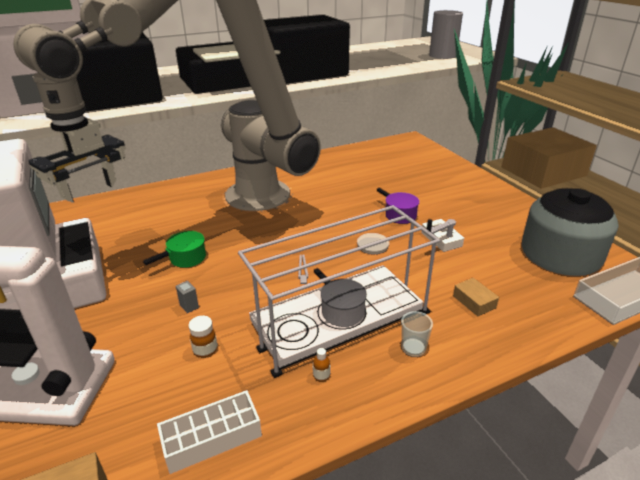

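View pics/side0.png

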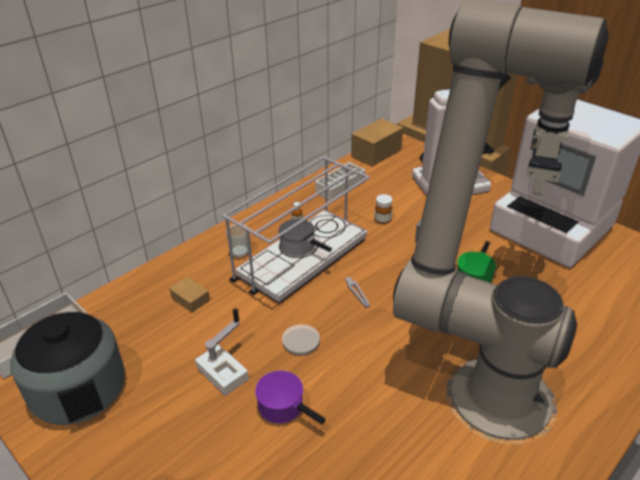

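```bash
cat > h.py <<'E'
import numpy as np, cv2
from cell import observe, read_camera, calibration
CAL={n:calibration(n) for n in("scene","side")}
def ray(n,uv):
    c=CAL[n];K=c["intrinsics"];T=c["world_to_cam"];uv=np.atleast_2d(uv).astype(float)
    d=np.c_[(uv[:,0]-K[0,2])/K[0,0],-(uv[:,1]-K[1,2])/K[1,1],-np.ones(len(uv))]
    R=T[:3,:3]; return -R.T@T[:3,3], d@R
def onz(n,uv,z):
    o,d=ray(n,uv); return o+d*((z-o[2])/d[:,2])[:,None]
def dep(n,uv,D):
    o,d=ray(n,uv); uv=np.atleast_2d(uv).astype(int); return o+d*D[uv[:,1],uv[:,0]][:,None]
def cloud(n,D):
    v,u=np.mgrid[:480,:640]; return dep(n,np.c_[u.ravel(),v.ravel()],D).reshape(480,640,3)
def two(a,ua,b,ub):
    o1,d1=ray(a,ua);o2,d2=ray(b,ub);d1=d1[0];d2=d2[0]
    s=np.linalg.lstsq(np.c_[d1,-d2],o2-o1,rcond=None)[0];p,q=o1+s[0]*d1,o2+s[1]*d2
    return (p+q)/2,np.linalg.norm(p-q)
def proj(n,P):
    c=CAL[n];K=c["intrinsics"];T=c["world_to_cam"];q=T[:3,:3]@np.asarray(P)+T[:3,3]
    return K[0,0]*q[0]/-q[2]+K[0,2],K[1,1]*q[1]/q[2]+K[1,2]
E
python3 - <<'E'
from h import *
np.set_printoptions(precision=4,suppress=True)
S={n:np.load(f"pics/{n}0.npz") for n in("scene","side")}
pts={"scene":dict(table=(300,420),plateL=(262,325),dbl=(293,331),pot=(344,290),sq=(395,290),module=(185,288),dock=(450,240),jar=(202,323),rackFL=(242,252),rackFR=(395,209),handle=(320,274),dish=(373,243),knob=(430,223)),
"side":dict(table=(120,300),dbl=(328,228),pot=(296,230),sq=(268,266),dock=(215,372),rackFL=(229,258),handle=(322,245),dish=(300,340),knob=(236,314),tw=(358,292))}
for n in pts:
  for k,uv in pts[n].items(): print(n,k,uv,dep(n,uv,S[n]["d"])[0])
# crops
a=cv2.resize(S["scene"]["p"][180:380,150:490],None,fx=2.3,fy=2.3,interpolation=cv2.INTER_CUBIC)
cv2.imwrite("pics/sc_crop.png",a[:,:,::-1])
a=cv2.resize(S["side"]["p"][150:410,180:440],None,fx=2.3,fy=2.3,interpolation=cv2.INTER_CUBIC)
cv2.imwrite("pics/si_crop.png",a[:,:,::-1])
E
```

```text
scene table (300, 420) [ 0.8549 -0.2159 -0.0006]
scene plateL (262, 325) [ 0.6284 -0.2054  0.0358]
scene dbl (293, 331) [ 0.6737 -0.1524  0.0353]
scene pot (344, 290) [ 0.6692 -0.0299  0.099 ]
scene sq (395, 290) [0.6559 0.1125 0.0373]
scene module (185, 288) [ 0.4647 -0.33    0.0618]
scene dock (450, 240) [0.5355 0.3665 0.0305]
scene jar (202, 323) [ 0.6104 -0.3248  0.0758]
scene rackFL (242, 252) [ 0.5873 -0.2196  0.2052]
scene rackFR (395, 209) [0.5812 0.1454 0.208 ]
scene handle (320, 274) [ 0.5802 -0.0446  0.0852]
scene dish (373, 243) [0.6778 0.0303 0.2075]
scene knob (430, 223) [0.536  0.2895 0.1061]
side table (120, 300) [ 0.8622  0.4125 -0.0004]
side dbl (328, 228) [ 0.6591 -0.147   0.0349]
side pot (296, 230) [ 0.6557 -0.02    0.0981]
side sq (268, 266) [0.6578 0.0836 0.0338]
side dock (215, 372) [0.4765 0.4008 0.0283]
side rackFL (229, 258) [ 0.7952  0.1096 -0.0021]
side handle (322, 245) [ 0.5731 -0.0351  0.0836]
side dish (300, 340) [0.4183 0.1975 0.0167]
side knob (236, 314) [0.5217 0.2957 0.1009]
side tw (358, 292) [ 0.447  -0.0402 -0.0068]
```

View pics/sc_crop.png

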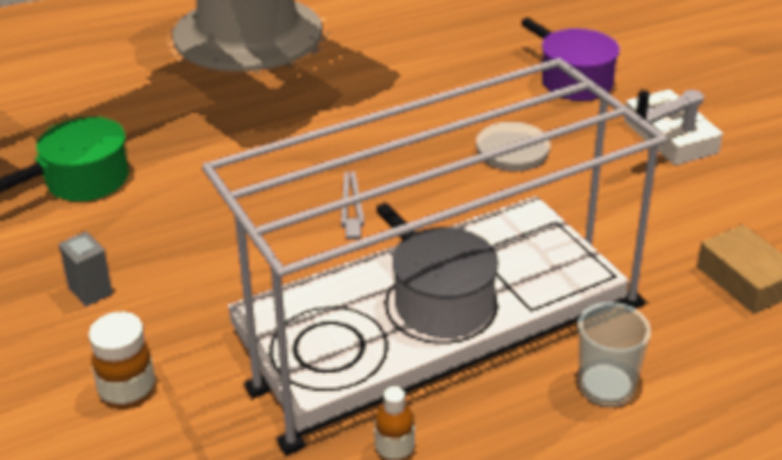

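View pics/si_crop.png

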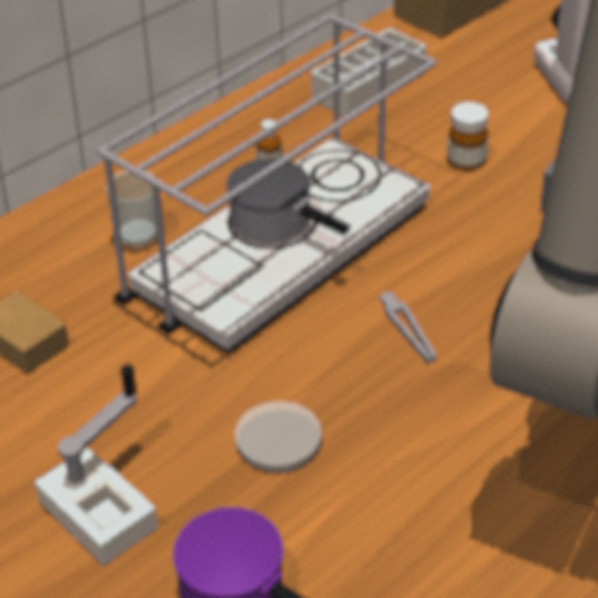

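```bash
cat > m.py <<'E'
from h import *
np.set_printoptions(precision=4,suppress=True)
def circ(P):
    A=np.c_[2*P[:,:2],np.ones(len(P))];s=np.linalg.lstsq(A,(P[:,:2]**2).sum(1),rcond=None)[0]
    return s[:2],np.sqrt(s[2]+s[0]**2+s[1]**2)
def rcirc(P,n=4):
    for i in range(n):
        c,r=circ(P);e=np.abs(np.hypot(*(P[:,:2]-c).T)-r);P=P[e<max(2*np.median(e),.001)]
    return c,r,len(P)
def box(m,name,z=None,D=None):
    pass
E
python3 - <<'E'
from m import *
for n in("scene","side"):
    f=np.load(f"pics/{n}0.npz");p,D=f["p"].astype(int),f["d"];C=cloud(n,D);X,Y,Z=C[...,0],C[...,1],C[...,2]
    mx=p.max(2);mn=p.min(2);ok=D>0
    hsv=cv2.cvtColor(f["p"],cv2.COLOR_RGB2HSV)
    v,u=np.mgrid[:480,:640]
    reg=ok&(X>.52)&(X<.76)&(Y>-.23)&(Y<.19)
    # plate top pixels
    top=reg&(abs(Z-.035)<.006)&(mx-mn<60)
    q=np.c_[u[top],v[top]];P=onz(n,q,.035)[:,:2].astype(np.float32)
    print(n,"plate minAreaRect",cv2.minAreaRect(P),np.median(Z[top]))
    # ring
    ink=top&(mx<120)&(Y<-.09)
    P=onz(n,np.c_[u[ink],v[ink]],.035);c=np.array([.665,-.15])
    for _ in range(5):
        r=np.hypot(*(P[:,:2]-c).T);a=P[(abs(r-.0335)<.006)];b=P[abs(r-.0535)<.005]
        ca,ra=circ(a);cb,rb=circ(b);c=(ca+cb)/2
    print(" rings",ca,ra,len(a),cb,rb,len(b))
    # pot lid
    lid=reg&(abs(Z-.099)<.003)&(mx<130)&(abs(Y+.03)<.08)
    L=C[lid]; print(" lid z",np.median(L[:,2]),cv2.minEnclosingCircle(L[:,:2].astype(np.float32)),cv2.minAreaRect(L[:,:2].astype(np.float32)))
    # handle: dark points in front
    h=ok&(X<.615)&(X>.5)&(abs(Y+.04)<.05)&(Z>.066)&(Z<.095)&(mx<60)
    H=C[h]; 
    if len(H): print(" handle",len(H),H.min(0),H.max(0),np.median(H,0),cv2.minAreaRect(H[:,:2].astype(np.float32)), cv2.fitLine(H[:,:2].astype(np.float32),cv2.DIST_HUBER,0,.01,.01).ravel())
    # rack rods
    R=ok&(abs(Z-.205)<.012)&(X>.5)&(X<.8)&(abs(Y+.02)<.25)
    rp=C[R]; print(" rack",len(rp),cv2.minAreaRect(rp[:,:2].astype(np.float32)),np.median(rp[:,2]))
    # module
    m=ok&(X>.42)&(X<.52)&(Y>-.38)&(Y<-.28)&(Z>.052)&(Z<.07); 
    if m.any(): print(" module top",m.sum(),np.median(C[m][:,2]),cv2.minAreaRect(C[m][:,:2].astype(np.float32)))
    # dock
    d=ok&(X>.4)&(X<.64)&(Y>.28)&(Y<.5)&(abs(Z-.03)<.004)&(mn>110)
    print(" dock top",d.sum(),np.median(Z[d]),cv2.minAreaRect(C[d][:,:2].astype(np.float32)))
    kn=ok&(X>.4)&(X<.64)&(Y>.2)&(Y<.5)&(Z>.08)&(Z<.12)&(mx<70)
    print(" knob",kn.sum(),C[kn].mean(0),C[kn].max(0))
    lv=ok&(X>.4)&(X<.64)&(Y>.2)&(Y<.5)&(Z>.071)&(Z<.083)
    print(" lever",lv.sum(),cv2.minAreaRect(C[lv][:,:2].astype(np.float32)))
E
```

```text
scene plate minAreaRect ((0.6483938694000244, -0.0335625559091568), (0.16755415499210358, 0.38394784927368164), 3.1867785453796387) 0.035818788033228965
 rings [ 0.6709 -0.1524] 0.031048870756406992 109 [ 0.6709 -0.1528] 0.05339237910691215 67
 lid z 0.09788228266166199 ((0.6703506708145142, -0.03445311263203621), 0.04308009147644043) ((0.6690080165863037, -0.03157917410135269), (0.08132276684045792, 0.07702569663524628), 3.067530870437622)
 handle 48 [ 0.5566 -0.0512  0.0786] [ 0.6071 -0.0379  0.087 ] [ 0.5738 -0.045   0.0834] ((0.5818109512329102, -0.04391564428806305), (0.050242502242326736, 0.011920949444174767), 4.981313228607178) [ 0.9986  0.053   0.5715 -0.0454]
 rack 2759 ((0.6559646129608154, -0.034538403153419495), (0.17140360176563263, 0.38185402750968933), 3.164344310760498) 0.20768485907938772
 module top 203 0.06005646790027963 ((0.45831385254859924, -0.3297359347343445), (0.043436963111162186, 0.03322773799300194), 13.287099838256836)
 dock top 274 0.03056526830313383 ((0.4853227436542511, 0.3772663474082947), (0.06877267360687256, 0.11481840908527374), 88.816986083984
[... 685 characters left out ...]
019996643), (0.06583107262849808, 0.00999915599822998), 6.683706283569336) [ 0.9952  0.0978  0.5921 -0.0328]
 rack 1605 ((0.6530572772026062, -0.03304474055767059), (0.17401863634586334, 0.3894907534122467), 2.716350793838501) 0.207281949003563
 module top 17 0.05919569187957996 ((0.47120770812034607, -0.3214528262615204), (0.007190410979092121, 0.03381712734699249), 28.854570388793945)
 dock top 750 0.02994060388339126 ((0.4835769236087799, 0.3793652057647705), (0.06744291633367538, 0.1132451668381691), 87.56297302246094)
 knob 39 [0.5229 0.2967 0.0973] [0.5272 0.2997 0.1131]
 lever 288 ((0.5215113162994385, 0.339226096868515), (0.02524891309440136, 0.10620085150003433), 10.288227081298828)
```

>>> send_rows(
  targets=[
    [1, 0.04, 0.01, 0.03, -0.1],
    [1, 0.04, 0.01, 0.03, -0.1],
    [1, 0.04, 0.01, 0.03, -0.1],
    [1, 0.04, 0.02, 0.03, -0.1],
    [1, 0.04, 0.02, 0.03, 0],
  ],
)

```text
time: 0.65
tool_pos: [0.4191, -0.4065, 0.3715]
tool_rot: [-3.141, 0.0, 0.042]
contact_force: [0.9, -1.4, 0.0]
opening: 0.0916
grip_force: 0.0
```

>>> send_rows(
  targets=[
    [1, 0.04, 0.01, 0.01, 0],
    [1, 0.04, 0.01, 0.01, 0],
    [1, 0.04, 0.01, 0.01, 0],
    [1, 0.04, 0.02, 0, 0],
    [1, 0.04, 0.02, 0, 0],
  ],
)

```text
time: 1.15
tool_pos: [0.6191, -0.3366, 0.4006]
tool_rot: [3.141, 0.0, 0.044]
contact_force: [0.4, -0.8, 0.2]
opening: 0.0919
grip_force: 0.0
```

>>> send_rows(
  targets=[
    [1, 0.045, -0.02, 0, 0],
    [1, 0.045, -0.02, 0, 0],
    [1, 0.045, -0.02, 0, 0],
    [1, 0.045, -0.02, 0, 0],
    [1, 0, 0, 0, 0],
  ],
)

```text
time: 1.65
tool_pos: [0.7048, -0.3695, 0.3429]
tool_rot: [3.108, -0.059, 0.046]
contact_force: [-1.2, -0.1, -1.0]
opening: 0.0916
grip_force: 0.0
```

>>> send_rows(
  targets=[
    [1, -0.04, 0.02, 0, 0],
    [1, -0.04, 0.02, 0, 0],
  ],
)

```text
time: 1.85
tool_pos: [0.664, -0.3513, 0.3505]
tool_rot: [3.104, -0.064, 0.046]
contact_force: [0.5, -0.6, 1.2]
opening: 0.0918
grip_force: 0.0
```

>>> send_rows(
  targets=[
    [1, 0, 0, 0, 0],
    [1, -0.04, 0.02, 0, 0],
    [1, 0, 0, 0, 0],
  ],
)

```text
time: 2.15
tool_pos: [0.6237, -0.3303, 0.3498]
tool_rot: [3.111, -0.054, 0.046]
contact_force: [0.0, -0.8, -0.2]
opening: 0.0918
grip_force: 0.0
```

>>> send_rows(
  targets=[
    [1, 0.01, 0.05, 0.02, 0],
    [1, 0.01, 0.05, 0.02, 0],
    [1, 0.01, 0.05, 0.02, 0],
    [1, 0, 0.05, 0, 0],
    [1, 0, 0.05, 0, 0],
  ],
)

```text
time: 2.65
tool_pos: [0.6572, -0.0951, 0.4118]
tool_rot: [3.101, -0.072, 0.046]
contact_force: [0.3, -0.1, -0.9]
opening: 0.0915
grip_force: 0.0
```

>>> send_rows(
  targets=[
    [1, 0.05, 0.03, 0, 0],
    [1, 0.05, 0, 0, 0],
    [1, 0.05, 0, 0, 0],
    [1, 0.05, 0, 0, 0],
    [1, 0.05, 0, 0, 0],
  ],
)

```text
time: 3.15
tool_pos: [0.8007, -0.0667, 0.3629]
tool_rot: [3.095, -0.121, 0.049]
contact_force: [-0.9, 0.1, 1.1]
opening: 0.0918
grip_force: 0.0
```

>>> send_rows(
  targets=[
    [1, 0.05, 0, 0.02, 0],
    [1, 0.05, 0, 0.02, 0],
    [1, 0.05, 0, 0.02, 0],
    [1, 0.05, 0, 0.02, 0],
    [1, 0.05, 0, 0.02, 0],
  ],
)

```text
time: 3.65
tool_pos: [0.8615, -0.0568, 0.3594]
tool_rot: [3.073, -0.285, 0.058]
contact_force: [-0.6, -0.0, -0.7]
opening: 0.092
grip_force: 0.0
```

>>> send_rows(
  targets=[
    [1, 0.05, 0, 0.04, 0],
    [1, 0.05, 0, 0.04, 0],
    [1, 0.05, 0, 0.04, 0],
    [1, 0.05, 0, 0.04, 0],
    [1, 0.05, 0, 0.04, 0],
  ],
)

```text
time: 4.15
tool_pos: [0.8899, -0.0493, 0.4151]
tool_rot: [3.049, -0.452, 0.073]
contact_force: [0.1, -0.0, 0.5]
opening: 0.0918
grip_force: 0.0
```

>>> send_rows(
  targets=[
    [1, 0.05, 0, 0.04, 0],
    [1, 0.05, 0, 0.04, 0],
  ],
)

```text
time: 4.35
tool_pos: [0.9025, -0.0468, 0.4342]
tool_rot: [3.039, -0.517, 0.08]
contact_force: [-0.2, -0.4, -0.2]
opening: 0.0921
grip_force: 0.0
```

>>> send_rows(
  targets=[
    [1, -0.01, 0, 0, -0.15],
    [1, 0, 0, 0, -0.15],
    [1, 0, 0, 0, -0.15],
    [1, 0, 0, 0, -0.15],
    [1, 0, 0, 0, -0.15],
  ],
)

```text
time: 4.85
tool_pos: [0.8642, -0.0486, 0.4157]
tool_rot: [3.053, -0.54, -0.674]
contact_force: [-0.2, 0.9, 0.1]
opening: 0.0917
grip_force: 0.0
```

>>> send_rows(
  targets=[
    [1, 0.05, 0, 0.04, 0],
    [1, 0.05, 0, 0.04, 0],
    [1, 0.05, 0, 0.04, 0],
    [1, 0.05, 0, 0.04, 0],
  ],
)

```text
time: 5.25
tool_pos: [0.8893, -0.0624, 0.458]
tool_rot: [3.125, -0.649, -0.661]
contact_force: [0.8, -1.1, -0.4]
opening: 0.0917
grip_force: 0.0
```

>>> send_rows(
  targets=[
    [1, -0.05, 0, 0, 0.14],
    [1, -0.05, 0, 0, 0.15],
    [1, -0.05, 0, 0, 0.15],
    [1, -0.05, 0, 0, 0.14],
    [1, -0.05, 0, 0, 0.14],
  ],
)

```text
time: 5.75
tool_pos: [0.7277, -0.0653, 0.4681]
tool_rot: [3.107, -0.651, -0.135]
contact_force: [0.1, -0.5, 0.8]
opening: 0.0919
grip_force: 0.0
```

>>> send_rows(
  targets=[
    [1, -0.05, 0.005, -0.01, 0],
    [1, -0.05, 0.005, -0.02, 0],
    [1, -0.05, 0.005, -0.04, 0],
    [1, -0.03, 0, -0.04, 0],
    [1, 0, 0, 0, 0],
  ],
)

```text
time: 6.25
tool_pos: [0.5562, -0.0504, 0.3559]
tool_rot: [3.11, -0.626, -0.143]
contact_force: [-0.8, -0.1, -0.4]
opening: 0.0917
grip_force: 0.0
```

```bash
cat >> h.py <<'E'
from scipy.spatial.transform import Rotation
def wcam():
    s=observe(); R=Rotation.from_euler("xyz",s["tool_rot"]).as_matrix(); t=np.array(s["tool_pos"])
    H=calibration("wrist")["hand_eye"]; p,d=read_camera("wrist"); return p,d,R@H[:3,:3],R@H[:3,3]+t,s
KW=calibration("wrist")["intrinsics"]
def wray(uv,Rc):
    uv=np.atleast_2d(uv).astype(float); a=(uv-KW[:2,2])/KW[0,0]; th=np.hypot(*a.T)+1e-12
    d=np.c_[a[:,0]*np.sin(th)/th,-a[:,1]*np.sin(th)/th,-np.cos(th)]; return d@Rc.T
def wcloud(d,Rc,tc):
    v,u=np.mgrid[:480,:640];uv=np.c_[u.ravel(),v.ravel()];w=wray(uv,Rc);cz=-(w@Rc)[:,2]
    return (tc+w*(d.ravel()/cz)[:,None]).reshape(480,640,3)
def wonz(uv,Rc,tc,z):
    w=wray(uv,Rc);return tc+w*((z-tc[2])/w[:,2])[:,None]
E
python3 - <<'E'
from h import *
p,d,R,t,s=wcam(); print(s["tool_pos"],s["tool_rot"],s["qpos"],s["time"])
np.savez("pics/w1.npz",p=p,d=d,R=R,t=t); cv2.imwrite("pics/w1.png",p[:,:,::-1])
E
```

```text
[ 0.55620368 -0.05038175  0.35586805] [ 3.10996275 -0.6256085  -0.14261721] [-0.24332496  0.00226152  1.75350277  0.03973538  0.76044072  1.46038193] 6.25
```

View pics/w1.png

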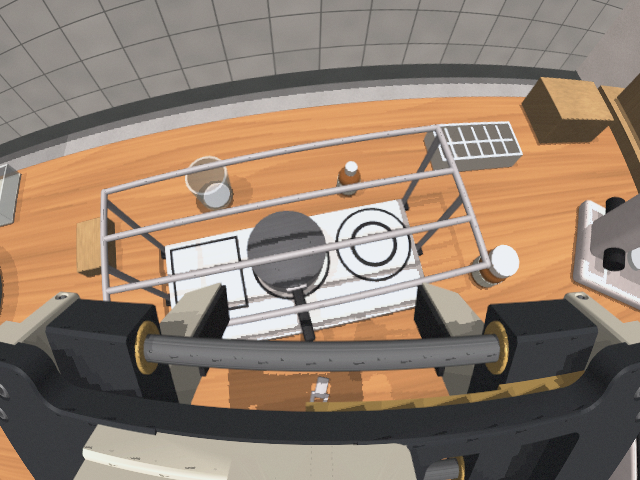

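```bash
cat > wm.py <<'E'
from m import *
def meas(f,guess_ring=(.671,-.1525),pot0=(.665,-.03)):
    p,D,R,t=f["p"].astype(int),f["d"],f["R"],f["t"]; C=wcloud(D,R,t);X,Y,Z=C[...,0],C[...,1],C[...,2];ok=D>0
    v,u=np.mgrid[:480,:640];mx=p.max(2);mn=p.min(2)
    top=ok&(abs(Z-.035)<.008)&(X>.54)&(X<.76)&(abs(Y+.03)<.21)
    W=top&(mn>140); print("plate z",np.median(Z[W]),W.sum())
    P=wonz(np.c_[u[W],v[W]],R,t,.035)[:,:2].astype(np.float32); print("plate",cv2.minAreaRect(P))
    ink=top&(mx<110);I=wonz(np.c_[u[ink],v[ink]],R,t,.035)[:,:2];c=np.array(guess_ring)
    for _ in range(6):
        r=np.hypot(*(I-c).T);a=I[abs(r-.0325)<.006];b=I[abs(r-.0535)<.005]
        ca,ra=circ(a);cb,rb=circ(b);c=(ca+cb)/2
    print("ring",ca,ra,len(a),cb,rb,len(b))
    lid=ok&(abs(Z-.099)<.006)&(np.hypot(X-pot0[0],Y-pot0[1])<.065)&(mx<140)
    L=C[lid];print("lid",np.median(L[:,2]),len(L))
    if len(L)>20:
        h=cv2.convexHull(L[:,:2].astype(np.float32))[:,0];print(" encl",cv2.minEnclosingCircle(h),"hullfit",rcirc(h))
    H=ok&(mx<75)&(X<pot0[0]-.05)&(X>pot0[0]-.14)&(abs(Y-pot0[1]+.005)<.03)&(Z>.066)&(Z<.1)
    Q=C[H]; 
    if len(Q)>10:
        print("handle",len(Q),np.percentile(Q[:,2],[5,50,95]),cv2.minAreaRect(Q[:,:2].astype(np.float32)),cv2.fitLine(Q[:,:2].astype(np.float32),cv2.DIST_HUBER,0,.01,.01).ravel())
    rk=ok&(abs(Z-.205)<.012)&(abs(Y+.03)<.15)&(X<.605)&(X>.55); 
    if rk.any(): print("front rod",np.median(C[rk],0),rk.sum(),cv2.fitLine(C[rk][:,:2].astype(np.float32),cv2.DIST_HUBER,0,.01,.01).ravel())
    return C
E
python3 -c "
from wm import *
meas(np.load('pics/w1.npz'))"
```

```text
plate z 0.03589280270260267 14254
plate ((0.6447275280952454, -0.03593668341636658), (0.16032999753952026, 0.35976442694664), 3.157205104827881)
ring [ 0.6719 -0.155 ] 0.03120015781362858 362 [ 0.6717 -0.1549] 0.053084946212698374 394
lid 0.0967459361822518 3434
 encl ((0.6663512587547302, -0.033238451927900314), 0.049304816871881485) hullfit (array([ 0.6669, -0.0329]), np.float64(0.048280048892253735), 30)
handle 448 [0.0818 0.0833 0.0848] ((0.5822314023971558, -0.04124199599027634), (0.06506220251321793, 0.014158960431814194), 5.896127700805664) [ 0.9938  0.1115  0.5808 -0.0419]
front rod [ 0.5763 -0.0735  0.2085] 1686 [ 0.055  -0.9985  0.5764 -0.0743]
```

>>> send_rows(
  targets=[
    [1, -0.01, 0, -0.02, 0.1],
    [1, -0.03, 0, -0.03, 0.1],
    [1, -0.03, 0.005, -0.03, 0],
    [1, -0.03, 0, -0.03, 0],
    [1, 0, 0, 0, 0],
  ],
)

```text
time: 6.8
tool_pos: [0.4706, -0.0464, 0.2621]
tool_rot: [3.111, -0.636, 0.026]
contact_force: [-0.3, -0.0, 0.7]
opening: 0.0914
grip_force: 0.0
```

>>> send_rows(
  targets=[
    [1, 0.012, 0.001, -0.035, 0.05],
    [1, 0.012, 0.001, -0.035, 0.05],
    [1, 0.01, 0.001, -0.034, 0],
    [1, 0.02, 0, -0.026, 0],
    [1, 0, 0, 0, 0],
  ],
)

```text
time: 7.3
tool_pos: [0.5305, -0.0452, 0.1396]
tool_rot: [3.109, -0.643, 0.12]
contact_force: [-0.1, -0.6, -0.6]
opening: 0.0915
grip_force: 0.0
```

>>> send_rows(
  targets=[
    [1, 0.014, 0.001, -0.026, 0],
    [1, 0.014, 0.001, -0.026, 0],
    [1, 0.015, 0, -0.024, 0],
    [1, 0, 0, 0, 0],
  ],
)

```text
time: 7.7
tool_pos: [0.567, -0.0471, 0.0734]
tool_rot: [3.124, -0.65, 0.121]
contact_force: [-0.5, 1.1, 0.7]
opening: 0.0919
grip_force: 0.0
```

```bash
cat > st.py <<'E'
from h import *
from cell import tcp_to_grasp
s=observe();R=Rotation.from_euler("xyz",s["tool_rot"]).as_matrix();y=R[:,1]
np.set_printoptions(precision=4,suppress=True)
h=np.arctan2(y[0],-y[1])
print("t",s["time"],"tcp",s["tool_pos"],"rot",s["tool_rot"],"grasp",s["tool_pos"]-tcp_to_grasp*R[:,2],"toolz",R[:,2],"heading",h,"ytilt",y[2],"F",s["contact_force"],"open",s["opening"],"q",s["qpos"])
E
python3 st.py
```

```text
t 7.7 tcp [ 0.567  -0.0471  0.0734] rot [ 3.1243 -0.6501  0.1207] grasp [ 0.5557 -0.0481  0.0883] toolz [ 0.6028  0.0557 -0.7959] heading 0.1102501885590163 ytilt 0.013787539140547866 F [-0.4843  1.072   0.749 ] open 0.0918897255484698 q [-0.373   0.4539  2.1596  1.8102  0.2833 -0.6517]
```

>>> send_rows(
  targets=[
    [1, 0.005, 0.002, -0.008, 0],
    [1, 0.004, 0.001, -0.006, 0],
    [1, 0, 0, 0, 0],
  ],
)

```text
time: 8.0
tool_pos: [0.5745, -0.0432, 0.0613]
tool_rot: [3.124, -0.651, 0.123]
contact_force: [0.5, 0.1, -0.0]
opening: 0.0915
grip_force: 0.0
```

```bash
python3 st.py
python3 - <<'E'
from h import *
q=observe()
for sg4 in(1,-1):
  for q,r in [([-.2433,.00226,1.7535,.0397,.7604,1.4604],[3.10996,-.6256,-.1426]),(q["qpos"],q["tool_rot"])]:
    A=Rotation.from_euler("z",q[0])*Rotation.from_euler("y",q[1]+q[2])*Rotation.from_euler("z",sg4*q[3])*Rotation.from_euler("y",q[4])
    print(sg4,(A.inv()*Rotation.from_euler("xyz",r)).as_rotvec(),q[5])
E
```

```text
t 8.0 tcp [ 0.5745 -0.0432  0.0613] rot [ 3.1236 -0.651   0.1227] grasp [ 0.5631 -0.0443  0.0762] toolz [ 0.6035  0.0563 -0.7954] heading 0.11181096609728947 ytilt 0.01433508126003739 F [ 0.4942  0.1246 -0.0366] open 0.09152532310837935 q [-0.357   0.49    2.1506  1.9222  0.2846 -0.7553]
1 [7.87610788e-05 2.87614898e-05 3.03121002e+00] 1.4604
1 [-2.85398326e-17  3.49612950e-16  8.15482307e-01] -0.7553140201715766Traceback (most recent call last):
  File "<stdin>", line 4, in <module>
IndexError: only integers, slices (`:`), ellipsis (`...`), numpy.newaxis (`None`) and integer or boolean arrays are valid indices
```

>>> send_rows(
  targets=[
    [0.3, 0, 0.001, 0.0, 0],
    [0.1, 0, 0, 0, 0],
    [0.1, 0, 0, 0, 0],
    [0.1, 0, 0, 0, 0],
    [0.1, 0, 0, 0, 0],
  ],
  grip_force=22,
)

```text
time: 8.5
tool_pos: [0.572, -0.0417, 0.0588]
tool_rot: [3.126, -0.646, 0.12]
contact_force: [0.7, -0.3, -0.1]
opening: 0.0566
grip_force: 0.0
```

>>> send_rows(
  targets=[
    [0.1, 0.001, 0, 0.002, 0],
    [0.1, 0, 0, 0, 0],
    [0.1, 0, 0, 0, 0],
    [0.1, 0, 0, 0, 0],
    [0.1, 0, 0, 0, 0],
  ],
  grip_force=22,
)

```text
time: 9.0
tool_pos: [0.5726, -0.042, 0.0602]
tool_rot: [3.127, -0.647, 0.12]
contact_force: [-0.0, 0.5, 0.0]
opening: 0.0165
grip_force: 0.3
```

```bash
python3 st.py
```

```text
t 9.0 tcp [ 0.5726 -0.042   0.0602] rot [ 3.1268 -0.6467  0.1203] grasp [ 0.5614 -0.043   0.0752] toolz [ 0.5999  0.0576 -0.798 ] heading 0.11139029117777884 ytilt 0.011804343431672724 F [-0.0154  0.54    0.0319] open 0.01647355327372523 q [-0.3555  0.4898  2.1529  1.9156  0.283  -0.7465]
```

>>> send_rows(
  targets=[
    [0.05, 0, 0, 0, 0],
    [0.05, 0, 0, 0, 0],
    [0.05, 0, -0.004, 0, 0],
    [0.05, 0, -0.008, 0, 0],
    [0.05, 0, -0.01, 0, 0],
  ],
  grip_force=22,
)

```text
time: 9.5
tool_pos: [0.5725, -0.0633, 0.0602]
tool_rot: [3.128, -0.647, 0.122]
contact_force: [0.2, 2.8, -0.7]
opening: 0.0138
grip_force: 22.0
```

>>> send_rows(
  targets=[
    [0.05, 0.0005, -0.01, 0, -0.005],
    [0.05, 0.0005, -0.01, 0, -0.005],
    [0.05, 0.0005, -0.01, 0, -0.005],
    [0.05, 0.0005, -0.01, 0, -0.005],
    [0.05, 0.0005, -0.01, 0, -0.005],
  ],
)

```text
time: 10.0
tool_pos: [0.5751, -0.1139, 0.0602]
tool_rot: [3.128, -0.647, 0.096]
contact_force: [-0.5, 3.8, 1.0]
opening: 0.0133
grip_force: 22.0
```

>>> send_rows(
  targets=[
    [0.05, 0.0005, -0.01, 0, -0.007],
    [0.05, 0.0005, -0.01, 0, -0.007],
    [0.05, 0.0005, -0.01, 0, -0.007],
    [0.05, 0.0005, -0.01, 0, -0.007],
    [0.05, 0, -0.006, 0, 0],
  ],
)

```text
time: 10.5
tool_pos: [0.5772, -0.1612, 0.0602]
tool_rot: [3.126, -0.647, 0.066]
contact_force: [0.7, 3.0, 0.1]
opening: 0.0138
grip_force: 22.0
```

```bash
python3 st.py
python3 - <<'E'
from wm import *
p,d,R,t,s=wcam();np.savez("pics/w2.npz",p=p,d=d,R=R,t=t);cv2.imwrite("pics/w2.png",p[:,:,::-1])
meas(dict(p=p,d=d,R=R,t=t),pot0=(.6715,-.155))
E
```

```text
t 10.5 tcp [ 0.5772 -0.1612  0.0602] rot [ 3.1262 -0.6467  0.0665] grasp [ 0.5659 -0.1616  0.0752] toolz [ 0.6022  0.0247 -0.798 ] heading 0.05721029475860844 ytilt 0.012246238055092298 F [0.6625 2.9826 0.0656] open 0.013795300447648736 q [-0.5955  0.5244  2.0618  1.5457  0.3665 -0.5264]
plate z 0.03556066001247779 50436
plate ((0.6417591571807861, -0.0367642343044281), (0.1544736921787262, 0.35661014914512634), 3.2675485610961914)
ring [0. 0.] 0.0 0 [0. 0.] 0.0 0
lid 0.09657675752930917 12106
 encl ((0.6641573309898376, -0.16342319548130035), 0.05557829141616821) hullfit (array([ 0.6799, -0.1638]), np.float64(0.058695171129951276), 8)
handle 5052 [0.081  0.0834 0.0927] ((0.5816155076026917, -0.160720095038414), (0.07963957637548447, 0.02412409894168377), 0.9023777842521667) [ 0.9981  0.0615  0.5843 -0.1619]
```

View pics/w2.png

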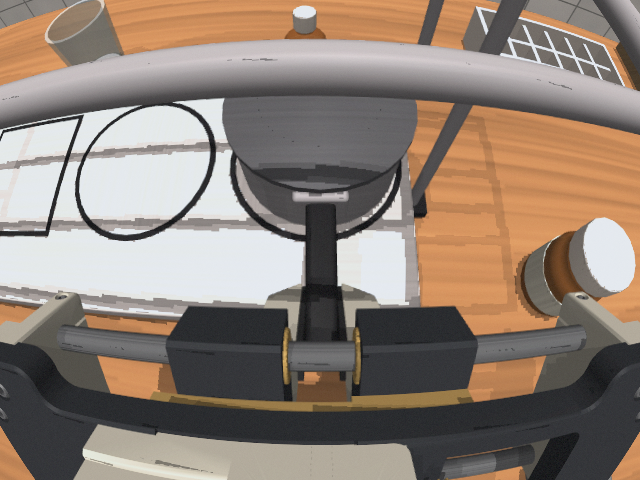

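```bash
cat > pot.py <<'E'
from wm import *
from scipy.optimize import least_squares
def potfit(f,c0,xmax=.70,r=.05):
    p,D,R,t=f["p"].astype(int),f["d"],f["R"],f["t"];C=wcloud(D,R,t);X,Y,Z=np.moveaxis(C,2,0)
    m=(D>0)&(abs(Z-.0975)<.004)&(np.hypot(X-c0[0],Y-c0[1])<.062)&(X<xmax)&(p.max(2)<150)
    L=C[m][:,:2];L=L[np.hypot(*(L-c0).T)<.06]
    h=cv2.convexHull(L.astype(np.float32))[:,0]; h=h[h[:,0]<xmax-.006]
    s=least_squares(lambda c:np.hypot(*(h-c).T)-r,c0,loss="soft_l1",f_scale=.0005)
    print("lid c (r fixed)",s.x,"free",rcirc(h),len(h),"res",np.abs(s.fun).max())
    # handle free part
    H=(D>0)&(p.max(2)<80)&(X<c0[0]-.053)&(X>c0[0]-.09)&(abs(Y-c0[1]+.004)<.013)&(Z>.079)&(Z<.087)
    l=cv2.fitLine(C[H][:,:2].astype(np.float32),cv2.DIST_HUBER,0,.01,.01).ravel();print("handle yaw",np.arctan2(l[1],l[0]) if l[0]>0 else np.arctan2(-l[1],-l[0]),l,H.sum())
    return C
E
python3 - <<'E'
from pot import *
f=np.load("pics/w2.npz");C=potfit(f,(.6715,-.155))
f1=np.load("pics/w1.npz");potfit(f1,(.667,-.0325),xmax=.72)
# visible ring ink around pot in w2
p,D,R,t=f["p"].astype(int),f["d"],f["R"],f["t"];v,u=np.mgrid[:480,:640]
X,Y,Z=np.moveaxis(C,2,0);ink=(D>0)&(abs(Z-.035)<.008)&(p.max(2)<70)&(X<.70)
I=wonz(np.c_[u[ink],v[ink]],R,t,.035)[:,:2];rr=np.hypot(*(I-[.6715,-.155]).T);I=I[abs(rr-.054)<.006];print("ring",rcirc(I),I.min(0),I.max(0))
E
```

```text
lid c (r fixed) [ 0.6745 -0.1567] free (array([ 0.6699, -0.1558]), np.float64(0.04602904825883255), 12) 17 res 0.007759168932127178
handle yaw 0.094388604 [ 0.9955  0.0942  0.5997 -0.1608] 2479
lid c (r fixed) [ 0.6675 -0.0313] free (array([ 0.6661, -0.0332]), np.float64(0.046734802805028376), 20) 26 res 0.005806353800292326
handle yaw 0.11637475 [ 0.9932  0.1161  0.5973 -0.0401] 223
ring (array([ 0.6716, -0.1541]), np.float64(0.05315254232894044), 1065) [ 0.6172 -0.2084] [ 0.6756 -0.0994]
```

Run:
```python
from pot import *
for n,rows,cx in(("w2",range(212,282,4),322),("w1",range(298,336,3),305)):
    f=np.load(f"pics/{n}.npz");p,R,t=f["p"].astype(int),f["R"],f["t"];g=p.max(2)
    M=[]
    for r in rows:
        row=g[r];c=cx;
        if n=="w1": c=int(303+(r-315)*.3)
        a=b=c
        while row[a-1]<75 and a>c-40:a-=1
        while row[b+1]<75 and b<c+40:b+=1
        w=wonz([[a-.5,r],[b+.5,r]],R,t,.083);M.append(np.r_[w[:,:2].mean(0),w[1]-w[0]]); 
        if r%8==0: print(r,a,b,w[:,:2].ravel())
    M=np.array(M);k=abs(np.hypot(M[:,2],M[:,3])-.014)<.0025;l=cv2.fitLine(M[k,:2].astype(np.float32),cv2.DIST_HUBER,0,.01,.01).ravel();print(n,"yaw",np.arctan(l[1]/l[0]),l,k.sum())
```

```text
216 305 336 [ 0.6125 -0.1528  0.6134 -0.1672]
224 305 336 [ 0.6086 -0.1531  0.6095 -0.1674]
232 306 336 [ 0.6049 -0.1538  0.6057 -0.1675]
240 298 336 [ 0.6009 -0.1506  0.602  -0.1677]
248 306 335 [ 0.5974 -0.1544  0.5982 -0.1674]
256 306 336 [ 0.5938 -0.1546  0.5946 -0.168 ]
264 306 336 [ 0.5902 -0.1549  0.591  -0.1682]
272 306 336 [ 0.5867 -0.1551  0.5875 -0.1684]
280 306 336 [ 0.5832 -0.1553  0.584  -0.1685]
w2 yaw 0.0663897 [ 0.9978  0.0663  0.5957 -0.1612] 16
304 296 300 [ 0.5967 -0.0344  0.5957 -0.0404]
328 302 312 [ 0.5665 -0.0372  0.5645 -0.0503]
w1 yaw 0.10887758 [ 0.9941  0.1087  0.5743 -0.0426] 9
```

>>> send_rows(
  targets=[
    [0.05, 0, 0.0012, 0, -0.005],
    [0.05, 0, 0.0013, 0, -0.005],
    [0.05, 0, 0, 0, 0],
  ],
)

```text
time: 10.85
tool_pos: [0.5771, -0.1577, 0.0603]
tool_rot: [3.126, -0.647, 0.056]
contact_force: [-0.1, -1.8, -1.2]
opening: 0.0133
grip_force: 22.1
```

```bash
cat > hy.py <<'E'
from pot import *
def hy(f,rows,cx):
    p,R,t=f["p"].astype(int),f["R"],f["t"];g=p.max(2);M=[]
    for r in rows:
        row=g[r];a=b=cx
        while row[a-1]<75 and a>cx-40:a-=1
        while row[b+1]<75 and b<cx+40:b+=1
        w=wonz([[a-.5,r],[b+.5,r]],R,t,.083);M.append(np.r_[w[:,:2].mean(0),w[1]-w[0]])
    M=np.array(M);k=abs(np.hypot(M[:,2],M[:,3])-.014)<.0025;l=cv2.fitLine(M[k,:2].astype(np.float32),cv2.DIST_HUBER,0,.01,.01).ravel();yaw=np.arctan(l[1]/l[0]);print("yaw",yaw,"n",k.sum(),"y at .6715:",l[3]+(.6715-l[2])*np.tan(yaw))
E
python3 st.py
python3 - <<'E'
from hy import *
p,d,R,t,s=wcam();f=dict(p=p,d=d,R=R,t=t);np.savez("pics/w3.npz",**f);hy(f,range(212,290,3),322)
C=wcloud(d,R,t);v,u=np.mgrid[:480,:640];p=p.astype(int)
X,Y,Z=np.moveaxis(C,2,0);ink=(d>0)&(abs(Z-.035)<.008)&(p.max(2)<70)&(X<.70)
I=wonz(np.c_[u[ink],v[ink]],R,t,.035)[:,:2];rr=np.hypot(*(I-[.6715,-.155]).T);I=I[abs(rr-.054)<.006];print("ring",rcirc(I))
# pot base front edge: compare with ring : dark grey wall / white gap; lid silhouette tangents
lid=(d>0)&(Z>.09)&(Z<.101)&(p.max(2)<150)&(X>.62)&(X<.70)
for r in(110,120,130,140):
    w=np.where(lid[r,200:440])[0]+200; print(r,w.min(),w.max(),C[r,w.min()],C[r,w.max()],wonz([[w.min(),r],[w.max(),r]],R,t,.097)[:,:2].mean(0))
E
```

```text
t 10.85 tcp [ 0.5771 -0.1577  0.0603] rot [ 3.1261 -0.6465  0.0561] grasp [ 0.5658 -0.1581  0.0753] toolz [ 0.6023  0.0183 -0.7981] heading 0.04676711636091322 ytilt 0.01238173675293297 F [-0.1046 -1.8428 -1.1789] open 0.013310978538798385 q [-0.5847  0.5218  2.0678  1.5723  0.3551 -0.5356]
yaw 0.044026997 n 23 y at .6715: -0.15510385
ring (array([ 0.6716, -0.1541]), np.float64(0.053210380573158106), 1107)
110 227 420 [ 0.6646 -0.1074  0.0927] [ 0.6708 -0.2048  0.0923] [ 0.664  -0.1561]
120 226 420 [ 0.6591 -0.1076  0.0915] [ 0.6645 -0.2043  0.0919] [ 0.6577 -0.1561]
130 228 418 [ 0.6532 -0.1096  0.091 ] [ 0.6578 -0.2026  0.0922] [ 0.6516 -0.1563]
140 232 416 [ 0.6468 -0.1128  0.0916] [ 0.6516 -0.2011  0.0922] [ 0.6457 -0.1571]
```

>>> send_rows(
  targets=[
    [0.05, 0, 0.0003, 0, 0.005],
    [0.05, 0, 0, 0, 0.005],
    [0.05, 0, 0, 0, 0],
  ],
)

```text
time: 11.2
tool_pos: [0.5773, -0.1573, 0.0603]
tool_rot: [3.127, -0.647, 0.068]
contact_force: [1.0, -1.3, -1.9]
opening: 0.0136
grip_force: 22.1
```

```bash
python3 st.py
python3 - <<'E'
from hy import *
p,d,R,t,s=wcam();f=dict(p=p,d=d,R=R,t=t);np.savez("pics/w4.npz",**f);hy(f,range(212,290,3),322)
C=wcloud(d,R,t);p=p.astype(int);X,Y,Z=np.moveaxis(C,2,0)
lid=(d>0)&(Z>.09)&(Z<.101)&(p.max(2)<150)&(X>.62)&(X<.70)
for r in(110,120,130):
    w=np.where(lid[r,200:440])[0]+200; print(r,wonz([[w.min(),r],[w.max(),r]],R,t,.097)[:,:2].mean(0))
E
```

```text
t 11.2 tcp [ 0.5773 -0.1573  0.0603] rot [ 3.1265 -0.6469  0.0677] grasp [ 0.566  -0.1577  0.0753] toolz [ 0.6023  0.0258 -0.7978] heading 0.05863468602588833 ytilt 0.012015279390698033 F [ 0.9979 -1.2747 -1.8993] open 0.013641137804786973 q [-0.5883  0.5228  2.0655  1.5564  0.3637 -0.5323]
yaw 0.05895855 n 23 y at .6715: -0.15325417
110 [ 0.6642 -0.1543]
120 [ 0.6578 -0.1547]
130 [ 0.6517 -0.155 ]
```

>>> send_rows(
  targets=[
    [0.4, 0, 0, 0, 0],
    [0.5, 0, 0, 0, 0],
    [0.5, 0, 0, 0, 0],
    [0.5, 0, 0, 0, 0],
    [0.5, 0, 0, 0, 0],
  ],
)

```text
time: 11.75
tool_pos: [0.5772, -0.157, 0.0603]
tool_rot: [3.127, -0.647, 0.068]
contact_force: [-0.2, 0.1, 0.7]
opening: 0.045
grip_force: 0.0
```

>>> send_rows(
  targets=[
    [0.5, -0.015, 0, 0.018, 0],
    [0.5, -0.025, 0, 0.03, 0],
    [0.6, -0.03, 0, 0.035, 0],
    [0.6, -0.03, 0, 0.035, 0],
    [0.6, -0.02, 0, 0.02, 0],
  ],
)

```text
time: 12.25
tool_pos: [0.4558, -0.1571, 0.2002]
tool_rot: [3.124, -0.647, 0.069]
contact_force: [0.1, -0.2, -0.1]
opening: 0.055
grip_force: 0.0
```

```bash
python3 st.py
python3 - <<'E'
from pot import *
p,d,R,t,s=wcam();f=dict(p=p,d=d,R=R,t=t);np.savez("pics/w5.npz",**f);cv2.imwrite("pics/w5.png",p[:,:,::-1])
meas(f,pot0=(.6715,-.154));potfit(f,(.6715,-.154),xmax=.71)
# module/dock in scene for later
E
```

```text
t 12.25 tcp [ 0.4558 -0.1571  0.2002] rot [ 3.1241 -0.6472  0.0689] grasp [ 0.4444 -0.1576  0.2152] toolz [ 0.6026  0.024  -0.7977] heading 0.05831062496610569 ytilt 0.013947203831220101 F [ 0.0787 -0.1569 -0.0987] open 0.055029762542866414 q [-0.8058  0.0691  2.1785  0.8824  0.6242  0.0363]
plate z 0.03559153064474513 23265
plate ((0.6411758661270142, -0.035856395959854126), (0.15417549014091492, 0.3589840233325958), 3.2038774490356445)
ring [0. 0.] 0.0 0 [0. 0.] 0.0 0
lid 0.09652020378055326 3966
 encl ((0.668509304523468, -0.16273155808448792), 0.055845100432634354) hullfit (array([ 0.6705, -0.1544]), np.float64(0.047955488736003485), 24)
handle 1036 [0.0788 0.0833 0.0845] ((0.586855411529541, -0.16046886146068573), (0.06707578152418137, 0.024434667080640793), 5.4835734367370605) [ 0.999   0.0441  0.5851 -0.1584]
front rod [ 0.5746 -0.0736  0.2079] 3877 [ 0.0577 -0.9983  0.5722 -0.0376]
lid c (r fixed) [ 0.6743 -0.1521] free (array([ 0.6693, -0.1536]), np.float64(0.04542449912967758), 11) 14 res 0.008387278656702662
handle yaw 0.03538114 [ 0.9994  0.0354  0.5997 -0.1578] 522
```

View pics/w5.png

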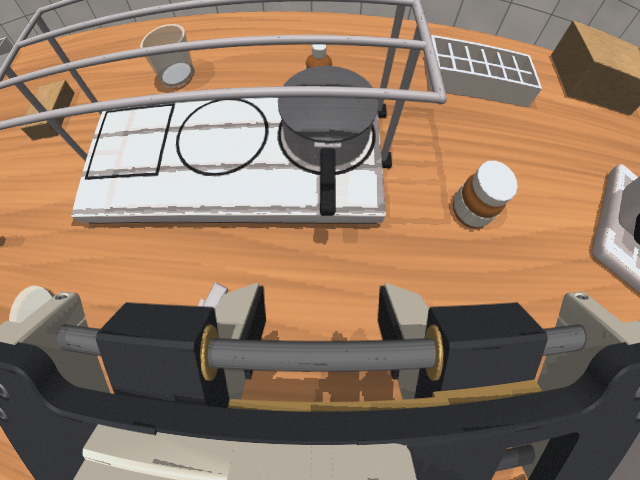

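>>> send_rows(
  targets=[
    [0.8, -0.02, 0.04, 0.03, 0],
    [0.8, -0.02, 0.04, 0.03, 0],
    [0.8, -0.02, 0.04, 0.03, 0],
    [0.8, -0.02, 0.03, 0.01, 0],
    [0.8, -0.03, 0.02, 0, 0],
  ],
)

```text
time: 12.8
tool_pos: [0.3514, 0.0057, 0.2935]
tool_rot: [3.125, -0.65, 0.071]
contact_force: [-0.3, -0.4, 0.9]
opening: 0.0735
grip_force: 0.0
```

>>> send_rows(
  targets=[
    [0.8, -0.05, 0, 0, 0],
    [0.8, -0.05, 0, 0, 0],
    [0.8, -0.05, 0, 0, 0],
  ],
)

```text
time: 13.1
tool_pos: [0.2789, -0.0085, 0.2895]
tool_rot: [3.135, -0.612, 0.053]
contact_force: [-0.0, -0.9, -0.6]
opening: 0.0733
grip_force: 0.0
```

```bash
python3 st.py
```

```text
t 13.1 tcp [ 0.2789 -0.0085  0.2895] rot [ 3.1346 -0.612   0.0534] grasp [ 0.2681 -0.009   0.3049] toolz [ 0.5741  0.0237 -0.8185] heading 0.04935997176591896 ytilt 0.005720617833444699 F [-0.0269 -0.9471 -0.5659] open 0.07330755286190559 q [-1.0647 -0.6727  2.3031  0.5697  1.26    0.3464]
```

>>> send_rows(
  targets=[
    [0.8, 0.03, 0.01, 0.03, 0.15],
    [0.8, 0.04, 0.02, 0.03, 0.15],
    [0.8, 0.04, 0.02, 0.03, 0.15],
    [0.8, 0.04, 0.02, 0.03, 0.15],
    [0.8, 0.04, 0.02, 0.03, 0.15],
  ],
)

```text
time: 13.6
tool_pos: [0.4532, 0.072, 0.4271]
tool_rot: [3.136, -0.611, 0.778]
contact_force: [0.5, -1.8, 0.8]
opening: 0.0734
grip_force: 0.0
```

>>> send_rows(
  targets=[
    [0.8, 0.03, 0, 0.01, 0.15],
    [0.8, 0.03, 0, 0, 0.15],
    [0.8, 0.02, 0, 0, 0.15],
    [0.8, 0.02, 0, 0, 0.15],
    [0.8, 0.02, 0, 0, 0.15],
  ],
)

```text
time: 14.1
tool_pos: [0.5728, 0.0708, 0.4355]
tool_rot: [3.138, -0.612, 1.527]
contact_force: [1.1, -0.1, 0.1]
opening: 0.0731
grip_force: 0.0
```

>>> send_rows(
  targets=[
    [0.8, 0.01, 0, 0, 0.15],
    [0.8, 0, 0, 0, 0.15],
    [0.8, 0, 0, 0, 0.15],
    [0.8, 0, 0, 0, 0.15],
    [0.8, 0, 0, 0, 0.15],
  ],
)

```text
time: 14.6
tool_pos: [0.5822, 0.0708, 0.4353]
tool_rot: [3.137, -0.613, 2.277]
contact_force: [0.5, 0.5, -0.3]
opening: 0.0728
grip_force: 0.0
```

```bash
python3 st.py
```

```text
t 14.6 tcp [0.5822 0.0708 0.4353] rot [ 3.1368 -0.6129  2.2774] grasp [0.5891 0.0625 0.4507] toolz [-0.3699  0.4406 -0.818 ] heading 2.274695770435798 ytilt 0.003907337660985055 F [ 0.4596  0.5407 -0.3326] open 0.0728320160537263 q [-0.2077  0.7007  0.5224  0.5235  2.3523 -0.6213]
```

>>> send_rows(
  targets=[
    [0.8, 0, 0, 0, 0.15],
    [0.8, 0, 0, 0, 0.15],
    [0.8, 0, 0, 0, 0.15],
    [0.8, 0, 0, 0, 0.15],
    [0.8, 0, 0, 0, 0.15],
  ],
)

```text
time: 15.1
tool_pos: [0.569, 0.0711, 0.4223]
tool_rot: [3.131, -0.604, 3.026]
contact_force: [-0.0, -0.3, -0.5]
opening: 0.0733
grip_force: 0.0
```

>>> send_rows(
  targets=[
    [0.8, 0.05, 0, 0, 0],
    [0.8, 0.05, 0, 0, 0],
    [0.8, 0.05, 0, 0, 0],
    [0.8, 0.05, 0, 0, 0],
    [0.8, 0.05, 0, 0, 0],
  ],
)

```text
time: 15.6
tool_pos: [0.6179, 0.0567, 0.3614]
tool_rot: [3.113, -0.59, 3.018]
contact_force: [-0.2, 0.7, -0.1]
opening: 0.0733
grip_force: 0.0
```

```bash
python3 st.py
```

```text
t 15.6 tcp [0.6179 0.0567 0.3614] rot [ 3.1132 -0.5896  3.0185] grasp [0.6282 0.0549 0.377 ] toolz [-0.5481  0.0964 -0.8308] heading 3.0026804372625984 ytilt 0.02357698146662701 F [-0.218   0.7373 -0.078 ] open 0.07327939479557706 q [-0.0637  1.03    0.0381  0.1322  2.6573 -1.4042]
```

>>> send_rows(
  targets=[
    [0.8, 0.05, 0, 0, 0],
    [0.8, 0.05, 0, 0, 0],
    [0.8, 0.05, 0, 0, 0],
    [0.8, 0.05, 0, 0, 0],
    [0.8, 0.05, 0, 0, 0],
  ],
)

```text
time: 16.1
tool_pos: [0.6248, 0.0427, 0.334]
tool_rot: [3.101, -0.632, 3.02]
contact_force: [0.4, -0.7, -0.6]
opening: 0.0738
grip_force: 0.0
```

```bash
python3 st.py
```

```text
t 16.1 tcp [0.6248 0.0427 0.334 ] rot [ 3.101  -0.6324  3.0201] grasp [0.6357 0.0406 0.3491] toolz [-0.5813  0.1119 -0.8059] heading 2.996028070429263 ytilt 0.03277216946288576 F [ 0.3972 -0.6653 -0.6427] open 0.07382581443067145 q [-0.0858  1.0747  0.0372  0.1329  2.657  -1.4242]
```

>>> send_rows(
  targets=[
    [0.8, -0.03, -0.04, 0.02, -0.12],
    [0.8, -0.03, -0.05, 0, -0.12],
    [0.8, -0.03, -0.05, 0, -0.12],
    [0.8, -0.02, -0.05, 0, -0.1],
    [0.8, -0.02, -0.05, 0, 0],
  ],
)

```text
time: 16.6
tool_pos: [0.5178, -0.1636, 0.3495]
tool_rot: [3.101, -0.631, 2.596]
contact_force: [0.9, -0.3, -0.4]
opening: 0.0735
grip_force: 0.0
```

>>> send_rows(
  targets=[
    [0.8, -0.01, -0.05, -0.03, 0],
    [0.8, 0, -0.05, -0.04, 0],
    [0.8, 0, -0.02, -0.04, 0],
    [0.8, 0, 0, -0.04, 0],
    [0.8, 0, 0, 0, 0],
  ],
)

```text
time: 17.1
tool_pos: [0.5095, -0.2621, 0.2067]
tool_rot: [3.1, -0.643, 2.6]
contact_force: [-0.1, 0.2, -0.5]
opening: 0.0733
grip_force: 0.0
```

```bash
python3 st.py
```

```text
t 17.1 tcp [ 0.5095 -0.2621  0.2067] rot [ 3.0998 -0.643   2.5999] grasp [ 0.5187 -0.2685  0.2217] toolz [-0.4918  0.3447 -0.7996] heading 2.5748509886569253 ytilt 0.03346543441514638 F [-0.0876  0.2402 -0.4797] open 0.07333568295408154 q [-0.6095  0.8694  0.813   0.0013  2.1033 -1.6244]
```

>>> send_rows(
  targets=[
    [0.8, 0.043, -0.026, 0, 0],
    [0.8, 0.043, -0.026, 0, 0],
    [0.8, 0.043, -0.026, 0, 0],
    [0.8, 0.043, -0.026, 0, 0],
    [0.8, 0.043, -0.026, 0, 0],
  ],
)

```text
time: 17.6
tool_pos: [0.5593, -0.2965, 0.2632]
tool_rot: [3.081, -0.735, 2.608]
contact_force: [-0.3, 0.4, 0.6]
opening: 0.0734
grip_force: 0.0
```

```bash
python3 st.py
```

```text
t 17.6 tcp [ 0.5593 -0.2965  0.2632] rot [ 3.0808 -0.7352  2.6079] grasp [ 0.5696 -0.3039  0.2771] toolz [-0.5455  0.3929 -0.7403] heading 2.5671374648028533 ytilt 0.04507387493453874 F [-0.3294  0.4077  0.58  ] open 0.07342892534674098 q [-0.6124  1.1863  0.0361  0.0169  2.6563 -1.6143]
```

>>> send_rows(
  targets=[
    [0.8, 0.005, -0.003, 0.05, 0],
    [0.8, 0.005, -0.003, 0.05, 0],
    [0.8, 0.005, -0.003, 0.05, 0],
    [0.8, 0.005, -0.003, 0.05, 0],
    [0.8, 0.005, -0.003, 0.05, 0],
  ],
)

```text
time: 18.1
tool_pos: [0.5418, -0.2846, 0.389]
tool_rot: [3.093, -0.535, 2.595]
contact_force: [0.1, -0.6, 0.3]
opening: 0.0734
grip_force: 0.0
```

```bash
python3 st.py
```

```text
t 18.1 tcp [ 0.5418 -0.2846  0.389 ] rot [ 3.0925 -0.5345  2.5947] grasp [ 0.5495 -0.2903  0.4052] toolz [-0.4091  0.3065 -0.8595] heading 2.5697156855469654 ytilt 0.042205739937279024 F [ 0.1308 -0.5909  0.3253] open 0.07343813900419312 q [-0.616   0.9837  0.0361  0.0297  2.658  -1.604 ]
```

>>> send_rows(
  targets=[
    [0.8, 0.005, -0.003, 0.05, 0],
    [0.8, 0.005, -0.003, 0.05, 0],
    [0.8, 0.005, -0.003, 0.05, 0],
    [0.8, 0.005, -0.003, 0.05, 0],
    [0.8, 0.005, -0.003, 0.05, 0],
  ],
)

```text
time: 18.6
tool_pos: [0.5085, -0.2635, 0.496]
tool_rot: [3.095, -0.353, 2.585]
contact_force: [0.2, 0.1, 0.9]
opening: 0.0734
grip_force: 0.0
```

>>> send_rows(
  targets=[
    [0.8, 0.005, -0.003, 0.05, 0],
    [0.8, 0.005, -0.003, 0.05, 0],
    [0.8, 0.005, -0.003, 0.05, 0],
    [0.8, 0.005, -0.003, 0.05, 0],
    [0.8, 0.005, -0.003, 0.05, 0],
  ],
)

```text
time: 19.1
tool_pos: [0.4656, -0.2367, 0.5841]
tool_rot: [3.091, -0.19, 2.577]
contact_force: [0.6, -0.2, 0.3]
opening: 0.0735
grip_force: 0.0
```

```bash
python3 st.py
```

```text
t 19.1 tcp [ 0.4656 -0.2367  0.5841] rot [ 3.0912 -0.1904  2.5771] grasp [ 0.4681 -0.2394  0.6025] toolz [-0.1327  0.1436 -0.9807] heading 2.567571576948813 ytilt 0.04943757151916695 F [ 0.5663 -0.2498  0.2738] open 0.07345128088497437 q [-0.6393  0.6398  0.0361  0.0777  2.658  -1.5755]
```

>>> send_rows(
  targets=[
    [0.8, 0, 0, 0, 0.1],
    [0.8, 0, 0, 0, 0.1],
    [0.8, 0, 0, 0.05, 0],
    [0.8, 0, 0, 0.05, 0],
    [0.8, 0, 0, 0.05, 0],
  ],
)

```text
time: 19.6
tool_pos: [0.433, -0.2195, 0.6304]
tool_rot: [3.112, -0.094, 2.773]
contact_force: [0.2, -0.2, -0.4]
opening: 0.0733
grip_force: 0.0
```

```bash
python3 st.py
```

```text
t 19.6 tcp [ 0.433  -0.2195  0.6304] rot [ 3.1125 -0.0944  2.7733] grasp [ 0.4344 -0.2206  0.6491] toolz [-0.0775  0.0611 -0.9951] heading 2.770550146713908 ytilt 0.02896057348958556 F [ 0.1596 -0.2169 -0.443 ] open 0.07333415613078582 q [-0.6297  0.5462  0.0361  0.0081  2.658  -1.8238]
```

>>> send_rows(
  targets=[
    [0.8, 0, 0, 0.05, 0],
    [0.8, 0, 0, 0.05, 0],
    [0.8, 0, 0, 0.05, 0],
  ],
)

```text
time: 19.9
tool_pos: [0.3998, -0.2023, 0.6715]
tool_rot: [3.13, -0.007, 2.771]
contact_force: [0.1, 0.4, 0.4]
opening: 0.0731
grip_force: 0.0
```

```bash
python3 st.py
```

```text
t 19.9 tcp [ 0.3998 -0.2023  0.6715] rot [ 3.1303 -0.0068  2.771 ] grasp [ 0.3998 -0.2026  0.6902] toolz [-0.0023  0.013  -0.9999] heading 2.7709510214193185 ytilt 0.011292329735788009 F [0.1164 0.4309 0.4294] open 0.0730977749017502 q [-0.6463  0.4571  0.036   0.0194  2.658  -1.8294]
```

>>> send_rows(
  targets=[
    [0.9, 0.006, -0.013, -0.045, 0.12],
    [0.9, 0.006, -0.013, -0.045, 0.12],
    [0.9, 0.006, -0.013, -0.045, 0.12],
    [0.9, 0.006, -0.013, -0.045, 0.12],
    [0.9, 0.006, -0.013, -0.045, 0.12],
  ],
)

```text
time: 20.4
tool_pos: [0.4296, -0.2614, 0.48]
tool_rot: [3.13, -0.009, -2.99]
contact_force: [0.1, -0.2, -0.3]
opening: 0.0825
grip_force: 0.0
```

>>> send_rows(
  targets=[
    [0.9, 0.006, -0.014, -0.045, 0],
    [0.9, 0.007, -0.014, -0.045, 0],
    [0.9, 0.007, -0.014, -0.045, 0],
    [0.9, 0.007, -0.014, -0.045, 0],
    [0.9, 0, 0, -0.01, 0],
  ],
)

```text
time: 20.9
tool_pos: [0.4562, -0.3177, 0.2859]
tool_rot: [3.122, -0.016, -2.996]
contact_force: [-1.4, 0.8, -0.0]
opening: 0.0825
grip_force: 0.0
```

```bash
python3 st.py
cat > mod.py <<'E'
from wm import *
def grab(n):
    p,d,R,t,s=wcam();np.savez(f"pics/{n}.npz",p=p,d=d,R=R,t=t);cv2.imwrite(f"pics/{n}.png",p[:,:,::-1]);return p.astype(int),d,R,t,wcloud(d,R,t)
def rect(P): return cv2.minAreaRect(np.asarray(P)[:,:2].astype(np.float32))
E
python3 - <<'E'
from mod import *
p,d,R,t,C=grab("w6");X,Y,Z=np.moveaxis(C,2,0)
m=(d>0)&(abs(X-.46)<.06)&(abs(Y+.33)<.06)&(Z>.054)&(Z<.068);P=C[m]
print("module top",m.sum(),np.percentile(P[:,2],[5,50,95]),rect(P))
v,u=np.mgrid[:480,:640];print("px",u[m].min(),u[m].max(),v[m].min(),v[m].max()); q=wonz(np.c_[u[m],v[m]],R,t,.060);print(rect(q))
E
```

```text
t 20.9 tcp [ 0.4562 -0.3177  0.2859] rot [ 3.122  -0.0159 -2.9958] grasp [ 0.4566 -0.318   0.3047] toolz [-0.0185  0.0171 -0.9997] heading -2.996115343093047 ytilt 0.01957710824638127 F [-1.3793  0.7529 -0.0435] open 0.08254416635280284 q [-0.7461  0.3781  1.307  -0.0001  1.4817 -2.4625]
module top 1139 [0.0589 0.0607 0.0621] ((0.45665132999420166, -0.330733060836792), (0.040448661893606186, 0.03247278556227684), 13.949572563171387)
px 290 323 184 223
((0.4561244249343872, -0.330801784992218), (0.04051613807678223, 0.032354988157749176), 13.950910568237305)
```

>>> send_rows(
  targets=[
    [0.9, 0, -0.006, -0.045, 0.05],
    [0.9, 0, -0.006, -0.045, 0.05],
    [0.9, 0, 0, -0.045, 0],
    [0.9, 0, 0, -0.045, 0],
    [0.9, 0, 0, -0.03, 0],
  ],
)

```text
time: 21.45
tool_pos: [0.4583, -0.3302, 0.0805]
tool_rot: [3.13, -0.01, -2.895]
contact_force: [-1.1, 0.7, -0.6]
opening: 0.0828
grip_force: 0.0
```

```bash
python3 st.py
```

```text
t 21.45 tcp [ 0.4583 -0.3302  0.0805] rot [ 3.1296 -0.0096 -2.8948] grasp [ 0.4586 -0.3303  0.0993] toolz [-0.0122  0.0093 -0.9999] heading -2.8948820161342415 ytilt 0.011952775905065464 F [-1.1086  0.6989 -0.5809] open 0.08280047631749386 q [-0.759   0.5737  1.5859 -0.002   0.9972 -2.5754]
```

>>> send_rows(
  targets=[
    [0.9, -0.001, 0, -0.03, 0],
    [0.9, -0.001, 0, -0.02, 0],
    [0.3, 0, 0, 0, 0],
    [0.2, 0, 0, 0, 0],
    [0.2, 0, 0, 0, 0],
  ],
  grip_force=15,
)

```text
time: 21.95
tool_pos: [0.4572, -0.3313, 0.0325]
tool_rot: [3.133, -0.008, -2.895]
contact_force: [0.2, 0.5, -0.2]
opening: 0.0632
grip_force: 0.0
```

>>> send_rows(
  targets=[
    [0.2, 0, 0, 0, 0],
    [0.2, 0, 0, 0, 0],
    [0.2, 0, 0, 0, 0],
    [0.2, 0, 0, 0, 0],
    [0.2, 0, 0, 0, 0],
  ],
  grip_force=15,
)

```text
time: 22.45
tool_pos: [0.4557, -0.3302, 0.03]
tool_rot: [3.129, -0.01, -2.895]
contact_force: [0.6, 1.0, 3.6]
opening: 0.0321
grip_force: 15.0
```

>>> send_rows(
  targets=[
    [0.2, 0, 0, 0.03, 0],
    [0.2, 0, 0, 0.05, 0],
    [0.2, 0, 0.02, 0.05, 0],
    [0.2, 0, 0.04, 0.04, -0.04],
    [0.2, 0, 0.05, 0.02, -0.04],
  ],
)

```text
time: 22.95
tool_pos: [0.4565, -0.2306, 0.2132]
tool_rot: [3.133, -0.007, -2.979]
contact_force: [1.3, -0.0, -0.9]
opening: 0.032
grip_force: 15.0
```

>>> send_rows(
  targets=[
    [0.2, 0, 0.05, 0, -0.04],
    [0.2, 0, 0.05, 0, -0.04],
    [0.2, 0, 0.05, 0, -0.04],
    [0.2, 0, 0.05, 0, -0.04],
    [0.2, 0, 0.05, 0, -0.04],
  ],
)

```text
time: 23.45
tool_pos: [0.4551, 0.0221, 0.2101]
tool_rot: [3.129, -0.01, 3.106]
contact_force: [0.2, -0.4, -0.2]
opening: 0.032
grip_force: 15.0
```

>>> send_rows(
  targets=[
    [0.2, 0, 0.05, 0, 0],
    [0.2, 0, 0.05, 0, 0],
    [0.2, 0, 0.05, 0, 0],
    [0.2, 0, 0.05, 0, 0],
    [0.2, 0, 0.05, 0, 0],
  ],
)

```text
time: 23.95
tool_pos: [0.4551, 0.2722, 0.21]
tool_rot: [3.129, -0.011, 3.108]
contact_force: [1.2, -0.7, -0.0]
opening: 0.0322
grip_force: 15.0
```

```bash
python3 st.py
```

```text
t 23.95 tcp [0.4551 0.2722 0.21  ] rot [ 3.129  -0.0106  3.1084] grasp [0.4553 0.272  0.2288] toolz [-0.0102  0.0129 -0.9999] heading 3.1082708480213688 ytilt 0.012602944341222047 F [ 1.1848 -0.6731 -0.0346] open 0.0321871215616297 q [ 0.3849  0.3669  1.535   0.0167  1.2443 -1.158 ]
```

Run:
```python
from mod import *
p,d,R,t,C=grab("w7");X,Y,Z=np.moveaxis(C,2,0);v,u=np.mgrid[:480,:640]
b=(d>0)&(X>.38)&(X<.6)&(Y>.31)&(Y<.46)
k=b&(abs(Z-.03)<.004)&(p.min(2)>120);q=wonz(np.c_[u[k],v[k]],R,t,.030)
print("dock top",k.sum(),np.median(Z[k]),rect(q))
f=b&(Z>.0)&(Z<.015)&(p.min(2)>60)&(X>.43)&(X<.50)&(abs(Y-.378)<.03)
if f.sum()>20: print("pocket floor",f.sum(),np.median(Z[f]),rect(C[f]))
# hole inside the top mask
M=(k*255).astype(np.uint8);M=cv2.morphologyEx(M,cv2.MORPH_CLOSE,np.ones((3,3)))
cs,h=cv2.findContours(M,cv2.RETR_CCOMP,cv2.CHAIN_APPROX_NONE)
for c,hh in zip(cs,h[0]):
    if len(c)>30:
        w=wonz(c[:,0],R,t,.030);print("hole" if hh[3]>=0 else "outer",len(c),rect(w),c[:,0].min(0),c[:,0].max(0))
l=b&(Z>.064)&(Z<.085);l|=(d>0)&(X>.49)&(X<.57)&(Y>.27)&(Y<.42)&(Z>.064)&(Z<.085)
print("lever",l.sum(),rect(C[l]),np.median(Z[l]))
kn=(d>0)&(X>.49)&(X<.57)&(Y>.26)&(Y<.35)&(Z>.104)&(Z<.118);print("knob top",kn.sum(),C[kn].mean(0) if kn.any() else 0, rect(C[kn]) if kn.sum()>5 else 0)
```

```text
dock top 4254 0.030261521489560905 ((0.4842185974121094, 0.3774755299091339), (0.06657107919454575, 0.10847964137792587), 87.73200225830078)
pocket floor 1241 0.006519731026345066 ((0.4604652225971222, 0.3815036416053772), (0.06084869056940079, 0.05275546386837959), 0.0225694477558136)
outer 343 ((0.4813217222690582, 0.37759023904800415), (0.06657107919454575, 0.1026812344789505), 87.73200225830078) [393 185] [464 285]
hole 147 ((0.46705716848373413, 0.37717756628990173), (0.03635713458061218, 0.04290672391653061), 88.32369995117188) [410 202] [447 244]
lever 1208 ((0.5189512372016907, 0.35610586404800415), (0.023662522435188293, 0.0651940405368805), 13.025968551635742) 0.07663161982229391
knob top 0 0 0
```

View pics/w7.png

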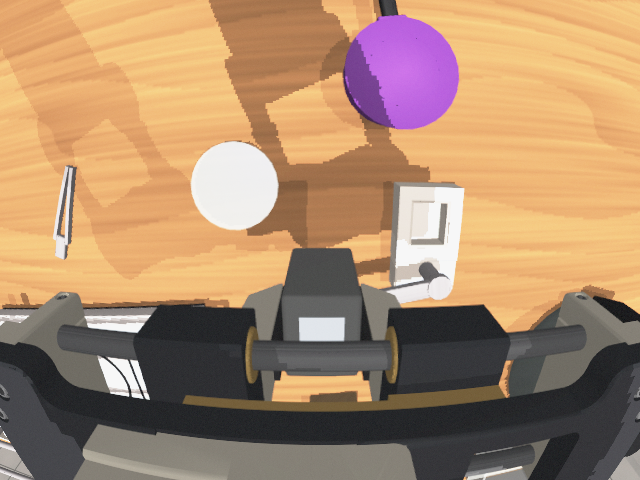

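>>> send_rows(
  targets=[
    [0.2, 0.004, 0.035, 0, 0],
    [0.2, 0.004, 0.035, -0.02, 0],
    [0.2, 0.0035, 0.0355, -0.04, 0],
    [0.2, 0, 0, -0.04, 0],
    [0.2, 0, 0, -0.03, 0],
  ],
)

```text
time: 24.5
tool_pos: [0.4655, 0.3737, 0.0797]
tool_rot: [3.13, -0.013, 3.11]
contact_force: [-0.0, -0.6, -1.6]
opening: 0.0321
grip_force: 15.0
```

```bash
python3 st.py
python3 - <<'E'
from mod import *
p,d,R,t,C=grab("w8");X,Y,Z=np.moveaxis(C,2,0);v,u=np.mgrid[:480,:640]
b=(d>0)&(X>.38)&(X<.6)&(Y>.31)&(Y<.46)
k=b&(abs(Z-.03)<.004)&(p.min(2)>120);q=wonz(np.c_[u[k],v[k]],R,t,.030);print("dock",k.sum(),rect(q))
# module faces seen
m=b&(Z>.085)&(Z<.15)&(np.ptp(p,axis=2)<25)
print(m.sum(), C[m].min(0),C[m].max(0))
for a in(.09,.1,.11,.12): 
    s=m&(abs(Z-a)<.003)&(abs(Y-.3775)<.03)
    if s.sum()>5:print(a,s.sum(),np.percentile(X[s],[2,50,98]),np.percentile(Y[s],[2,98]))
E
```

```text
t 24.5 tcp [0.4655 0.3737 0.0797] rot [ 3.1305 -0.0131  3.1101] grasp [0.4657 0.3734 0.0985] toolz [-0.0127  0.0115 -0.9999] heading 3.1099376355518307 ytilt 0.011104929344399541 F [-0.0344 -0.649  -1.6288] open 0.032088735229454574 q [ 0.5392  0.618   1.5016  0.0192  1.0271 -1.0099]
dock 5008 ((0.45566096901893616, 0.37901628017425537), (0.06598293036222458, 0.05186304822564125), 87.00335693359375)
9653 [0.4309 0.3397 0.085 ] [0.5022 0.4566 0.15  ]
0.09 593 [0.4456 0.4466 0.4557] [0.3485 0.4004]
0.1 805 [0.4457 0.4471 0.4563] [0.3487 0.4036]
0.11 4557 [0.446  0.4555 0.4845] [0.3527 0.3936]
0.12 429 [0.4534 0.4553 0.4592] [0.3483 0.3961]
```

View pics/w8.png

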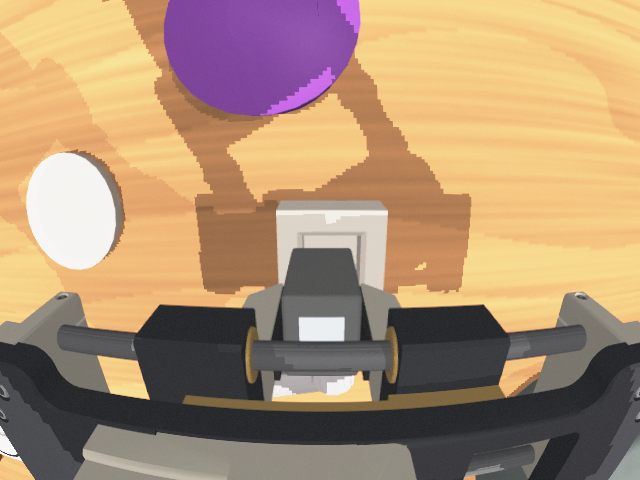

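>>> send_rows(
  targets=[
    [0.2, 0.0015, 0.0043, -0.005, -0.005],
    [0.2, 0, 0, 0, 0],
    [0.2, 0, 0, -0.015, 0],
    [0.2, 0, 0, -0.008, 0],
  ],
)

```text
time: 24.95
tool_pos: [0.4693, 0.3784, 0.057]
tool_rot: [3.126, -0.008, 3.103]
contact_force: [-7.9, 0.3, 18.2]
opening: 0.0319
grip_force: 15.0
```

```bash
python3 st.py
python3 - <<'E'
from mod import *
p,d,R,t,C=grab("w9");X,Y,Z=np.moveaxis(C,2,0);v,u=np.mgrid[:480,:640]
b=(d>0)&(X>.38)&(X<.48)&(Y>.31)&(Y<.46)
k=b&(abs(Z-.03)<.003)&(p.min(2)>100);q=wonz(np.c_[u[k],v[k]],R,t,.030);print("dock",k.sum(),rect(q))
E
```

```text
t 24.95 tcp [0.4693 0.3784 0.057 ] rot [ 3.1263 -0.008   3.1028] grasp [0.4694 0.3781 0.0757] toolz [-0.0074  0.0156 -0.9999] heading 3.1026661663435604 ytilt 0.015302817722871408 F [-7.9345  0.2739 18.2351] open 0.03189462574579076 q [ 0.5423  0.6526  1.5092  0.0207  0.9782 -1.0011]
dock 5943 ((0.45234766602516174, 0.37909039855003357), (0.06555208563804626, 0.044623762369155884), 87.6741714477539)
```

>>> send_rows(
  targets=[
    [0.2, -0.002, 0, 0.004, 0.003],
    [0.2, 0, 0, 0, 0],
  ],
)

```text
time: 25.2
tool_pos: [0.467, 0.378, 0.0606]
tool_rot: [3.127, -0.008, 3.106]
contact_force: [0.3, 0.3, -0.9]
opening: 0.0318
grip_force: 15.0
```

>>> send_rows(
  targets=[
    [0.2, 0, 0, -0.006, 0],
    [0.2, 0, 0, -0.005, 0],
    [0.2, 0, 0, 0, 0],
  ],
)

```text
time: 25.5
tool_pos: [0.4666, 0.3784, 0.0473]
tool_rot: [3.127, -0.01, 3.106]
contact_force: [1.0, 4.9, -3.5]
opening: 0.0317
grip_force: 15.0
```

>>> send_rows(
  targets=[
    [0.2, 0, 0.0005, -0.005, 0],
    [0.2, 0, 0, -0.004, 0],
    [0.2, 0, 0, 0, 0],
  ],
)

```text
time: 25.8
tool_pos: [0.4664, 0.3785, 0.038]
tool_rot: [3.128, -0.011, 3.106]
contact_force: [0.6, 5.6, -3.3]
opening: 0.032
grip_force: 15.0
```

>>> send_rows(
  targets=[
    [0.2, 0, 0.0003, -0.002, 0],
    [0.2, 0, 0, -0.001, 0],
    [0.2, 0, 0, 0, 0],
  ],
)

```text
time: 26.1
tool_pos: [0.4663, 0.3785, 0.0355]
tool_rot: [3.129, -0.011, 3.106]
contact_force: [1.0, 4.1, -2.2]
opening: 0.0325
grip_force: 15.0
```

>>> send_rows(
  targets=[
    [0.2, 0, 0.0003, -0.0015, 0],
    [0.2, 0, 0, -0.001, 0],
    [0.2, 0, 0, 0, 0],
  ],
)

```text
time: 26.4
tool_pos: [0.4671, 0.3786, 0.0344]
tool_rot: [3.128, -0.009, 3.106]
contact_force: [-0.3, 1.2, 6.6]
opening: 0.032
grip_force: 15.0
```

Contact on the floor (Fz up). Release and check the height.

>>> send_rows(
  targets=[
    [0.55, 0, 0, 0, 0],
    [0.6, 0, 0, 0, 0],
    [0.6, 0, 0, 0, 0],
    [0.6, 0, 0, 0, 0],
    [0.6, 0, 0, 0.01, 0],
  ],
)

```text
time: 26.9
tool_pos: [0.4654, 0.378, 0.0422]
tool_rot: [3.131, -0.013, 3.106]
contact_force: [-0.5, -0.3, 0.2]
opening: 0.055
grip_force: 0.0
```

>>> send_rows(
  targets=[
    [0.6, 0, 0, 0.03, 0],
    [0.6, 0, 0, 0.04, 0],
    [0.6, 0, 0, 0.04, 0],
    [0.6, -0.01, 0, 0.04, 0],
    [0.6, -0.02, -0.02, 0.03, 0],
  ],
)

```text
time: 27.4
tool_pos: [0.4373, 0.3599, 0.2265]
tool_rot: [3.126, -0.007, 3.107]
contact_force: [1.5, -0.1, -1.2]
opening: 0.0552
grip_force: 0.0
```

```bash
python3 st.py
python3 - <<'E'
from mod import *
p,d,R,t,C=grab("w10");X,Y,Z=np.moveaxis(C,2,0);v,u=np.mgrid[:480,:640]
b=(d>0)&(abs(X-.467)<.035)&(abs(Y-.378)<.035)
m=b&(Z>.055)&(Z<.08)
print("module top",m.sum(),np.percentile(Z[m],[5,50,95]),rect(C[m]))
for n in("scene","side"):
    p,d=read_camera(n);np.savez(f"pics/{n}1.npz",p=p,d=d);C=cloud(n,d);X,Y,Z=np.moveaxis(C,2,0);p=p.astype(int)
    m=(d>0)&(abs(X-.467)<.03)&(abs(Y-.378)<.03)&(Z>.055)&(Z<.09);print(n,"module top",m.sum(),np.percentile(Z[m],[5,50,95]) if m.any() else 0)
    kn=(d>0)&(X>.4)&(X<.64)&(Y>.2)&(Y<.5)&(Z>.08)&(Z<.12)&(p.max(2)<70)
    if kn.any(): print(" knob",kn.sum(),C[kn].mean(0))
    vv,uu=np.mgrid[:480,:640];print("px",uu[kn].mean(),vv[kn].min(),vv[kn].max())
E
```

```text
t 27.4 tcp [0.4373 0.3599 0.2265] rot [ 3.1259 -0.0067  3.107 ] grasp [0.4374 0.3596 0.2453] toolz [-0.0062  0.0159 -0.9999] heading 3.1068552327848806 ytilt 0.015655399595644763 F [ 1.5226 -0.0643 -1.164 ] open 0.055221790025137614 q [ 0.5439  0.4152  1.4127  0.0174  1.3108 -0.9967]
module top 1563 [0.061  0.0665 0.068 ] ((0.46819934248924255, 0.3771824240684509), (0.032105453312397, 0.04076433554291725), 88.20464324951172)
scene module top 131 [0.057  0.0661 0.0694]
 knob 47 [0.5321 0.2907 0.0995]
px 429.17021276595744 219 230
side module top 272 [0.057  0.0655 0.0696]
 knob 36 [0.5224 0.2972 0.0981]
px 235.41666666666666 310 320
```

>>> send_rows(
  targets=[
    [0.5, 0.018, -0.014, 0, -0.14],
    [0.5, 0.018, -0.014, 0, -0.14],
    [0.5, 0.018, -0.014, 0, -0.14],
    [0.5, 0.018, -0.014, 0, -0.14],
    [0.5, 0.018, -0.012, 0, -0.14],
  ],
)

```text
time: 28.05
tool_pos: [0.527, 0.2899, 0.2219]
tool_rot: [3.131, -0.011, 2.4]
contact_force: [0.8, -0.1, -0.3]
opening: 0.0461
grip_force: 0.0
```

>>> send_rows(
  targets=[
    [0.5, 0, 0, 0, -0.14],
    [0.5, 0, 0, 0, -0.14],
    [0.5, 0, 0, 0, -0.14],
    [0.5, 0, 0, 0, -0.14],
    [0.5, 0, 0, 0, -0.11],
  ],
)

```text
time: 28.55
tool_pos: [0.5263, 0.2906, 0.2218]
tool_rot: [3.131, -0.01, 1.731]
contact_force: [-0.7, -0.4, 0.0]
opening: 0.046
grip_force: 0.0
```

```bash
python3 st.py
python3 - <<'E'
from mod import *
p,d,R,t,C=grab("w11");X,Y,Z=np.moveaxis(C,2,0)
kn=(d>0)&(np.hypot(X-.5277,Y-.2915)<.025)&(Z>.105)&(Z<.116);print("knob top",kn.sum())
if kn.sum()>5: print(np.median(C[kn],0),rect(C[kn]))
kn=(d>0)&(np.hypot(X-.5277,Y-.2915)<.03)&(Z>.078)&(Z<.118)&(p.max(2)<90);print("knob",kn.sum())
if kn.sum()>5: print(np.median(C[kn],0),C[kn].min(0),C[kn].max(0))
l=(d>0)&(X>.49)&(X<.56)&(Y>.28)&(Y<.42)&(Z>.07)&(Z<.082)&(p.max(2)>90);print("lever",l.sum(),rect(C[l]) if l.sum()>5 else 0)
E
```

```text
t 28.55 tcp [0.5263 0.2906 0.2218] rot [ 3.1311 -0.0099  1.7306] grasp [0.5261 0.2904 0.2406] toolz [ 0.0088  0.0115 -0.9999] heading 1.730535030435699 ytilt 0.01047336847758159 F [-0.6974 -0.4189  0.0463] open 0.04603985740846729 q [0.3731 0.479  1.3232 0.0077 1.3271 0.2115]
knob top 270
[0.5279 0.293  0.1114] ((0.5280902981758118, 0.2921425998210907), (0.01263935212045908, 0.013902122154831886), 80.57532501220703)
knob 385
[0.5272 0.2953 0.1107] [0.5211 0.2857 0.0782] [0.5341 0.2991 0.1136]
lever 2342 ((0.520236611366272, 0.3397454619407654), (0.023366184905171394, 0.09810066968202591), 8.77191162109375)
```

>>> send_rows(
  targets=[
    [0.5, 0.001, 0.001, -0.045, 0],
    [0.5, 0.001, 0.001, -0.045, 0],
    [0.5, 0, 0, -0.035, 0],
    [0.5, 0, 0, -0.012, 0],
    [0.4, 0, 0, 0, 0],
  ],
)

```text
time: 29.1
tool_pos: [0.5274, 0.2923, 0.0842]
tool_rot: [3.133, -0.009, 1.737]
contact_force: [-1.1, -0.7, 0.4]
opening: 0.0415
grip_force: 0.0
```

>>> send_rows(
  targets=[
    [0.1, 0, 0, 0, 0],
    [0.1, 0, 0, 0, 0],
    [0.1, 0, 0, 0, 0],
    [0.1, 0, 0, 0, 0],
    [0.1, 0, 0, 0, 0],
  ],
  grip_force=5,
)

```text
time: 29.6
tool_pos: [0.5291, 0.2929, 0.0877]
tool_rot: [3.126, -0.011, 1.736]
contact_force: [-0.6, -1.2, 6.2]
opening: 0.0141
grip_force: 5.0
```

```bash
python3 st.py
python3 - <<'E'
import numpy as np
# planned circle of grasp point about post, from the current tool position
P=np.array([.5135,.3763]);r=.0855
th=np.linspace(-1.40,-3.20,19);x=P+r*np.c_[np.cos(th),np.sin(th)]
print(np.round(np.diff(x,axis=0),4).tolist(),x[0],x[-2])
E
```

```text
t 29.6 tcp [0.5291 0.2929 0.0877] rot [ 3.1264 -0.0109  1.7364] grasp [0.5288 0.2927 0.1065] toolz [ 0.0132  0.0132 -0.9998] heading 1.7361932349212348 ytilt 0.015189771137552485 F [-0.555  -1.1659  6.234 ] open 0.01410467117196142 q [0.375  0.6103 1.4904 0.0088 1.0238 0.2051]
[[-0.0085, -0.001], [-0.0085, -0.0002], [-0.0085, 0.0007], [-0.0084, 0.0015], [-0.0082, 0.0024], [-0.0079, 0.0032], [-0.0076, 0.0039], [-0.0072, 0.0047], [-0.0066, 0.0054], [-0.0061, 0.006], [-0.0055, 0.0066], [-0.0048, 0.0071], [-0.004, 0.0075], [-0.0033, 0.0079], [-0.0025, 0.0082], [-0.0016, 0.0084], [-0.0008, 0.0085], [0.0001, 0.0085]] [0.52803219 0.29204405] [0.42807394 0.37274485]
```

>>> send_rows(
  targets=[
    [0.1, -0.0085, -0.001, 0, -0.1],
    [0.1, -0.0085, -0.0002, 0, -0.1],
    [0.1, -0.0085, 0.0007, 0, -0.1],
    [0.1, -0.0084, 0.0015, 0, -0.1],
    [0.1, -0.0082, 0.0024, 0, -0.1],
  ],
)

```text
time: 30.1
tool_pos: [0.4869, 0.2963, 0.0876]
tool_rot: [3.127, -0.012, 1.232]
contact_force: [0.1, 0.4, 5.4]
opening: 0.0139
grip_force: 5.0
```

>>> send_rows(
  targets=[
    [0.1, -0.0079, 0.0032, 0, -0.1],
    [0.1, -0.0076, 0.0039, 0, -0.1],
    [0.1, -0.0072, 0.0047, 0, -0.1],
    [0.1, -0.0066, 0.0054, 0, -0.1],
    [0.1, -0.0061, 0.006, 0, -0.1],
  ],
)

```text
time: 30.6
tool_pos: [0.4511, 0.3195, 0.0875]
tool_rot: [3.128, -0.012, 0.732]
contact_force: [-1.3, -1.1, 6.3]
opening: 0.0139
grip_force: 5.0
```

>>> send_rows(
  targets=[
    [0.1, -0.0055, 0.0066, 0, -0.1],
    [0.1, -0.0048, 0.0071, 0, -0.1],
    [0.1, -0.004, 0.0075, 0, -0.1],
    [0.1, -0.0033, 0.0079, 0, -0.1],
    [0.1, -0.0025, 0.0082, 0, -0.1],
  ],
)

```text
time: 31.1
tool_pos: [0.4307, 0.357, 0.0874]
tool_rot: [3.129, -0.011, 0.232]
contact_force: [-1.0, -1.0, 6.2]
opening: 0.0138
grip_force: 5.0
```

```bash
python3 st.py
python3 - <<'E'
from h import *
g=observe()["tool_pos"][:2]-[.5135,.3763];print(np.hypot(*g),np.arctan2(g[1],g[0]))
E
```

```text
t 31.1 tcp [0.4307 0.357  0.0874] rot [ 3.1291 -0.0114  0.2323] grasp [0.4304 0.3572 0.1062] toolz [ 0.014  -0.0096 -0.9999] heading 0.23214104322077 ytilt 0.01253081288300249 F [-0.9803 -1.0119  6.2296] open 0.013787205041050516 q [ 0.5641  0.5468  1.6141 -0.0188  0.9741  1.9132]
0.08501145983565687 -2.9131212564308635
```

>>> send_rows(
  targets=[
    [0.1, -0.0016, 0.0082, 0, -0.1],
    [0.1, -0.0008, 0.007, 0, -0.08],
    [0.1, 0, 0.005, 0, -0.07],
    [0.1, 0, 0, 0, 0],
  ],
)

```text
time: 31.5
tool_pos: [0.4281, 0.3778, 0.0873]
tool_rot: [3.13, -0.011, -0.015]
contact_force: [-2.8, 0.6, 6.0]
opening: 0.0137
grip_force: 5.0
```

>>> send_rows(
  targets=[
    [0.1, 0, 0.002, 0, -0.02],
    [0.1, 0.0, 0.002, 0, 0],
    [0.1, 0, 0, 0, 0],
  ],
)

```text
time: 31.8
tool_pos: [0.4283, 0.3813, 0.0872]
tool_rot: [3.13, -0.011, -0.034]
contact_force: [-2.5, -0.1, 5.5]
opening: 0.0139
grip_force: 5.0
```

>>> send_rows(
  targets=[
    [0.1, 0, 0.002, 0, 0],
    [0.1, 0, 0.001, 0, 0],
    [0.1, 0, 0, 0, 0],
  ],
  grip_force=15,
)

```text
time: 32.1
tool_pos: [0.4282, 0.3816, 0.0871]
tool_rot: [3.125, -0.01, -0.033]
contact_force: [-2.0, -10.7, 9.4]
opening: 0.0137
grip_force: 15.0
```

>>> send_rows(
  targets=[
    [0.3, 0, 0, 0, 0],
    [0.4, 0, 0, 0, 0],
    [0.4, 0, 0, 0, 0],
    [0.4, 0, 0, 0, 0],
    [0.4, 0, 0, 0.02, 0],
  ],
)

```text
time: 32.6
tool_pos: [0.4269, 0.3829, 0.104]
tool_rot: [3.126, -0.006, -0.034]
contact_force: [0.1, 0.2, -0.3]
opening: 0.037
grip_force: 0.0
```

>>> send_rows(
  targets=[
    [0.4, 0, 0, 0.04, 0],
    [0.4, 0, 0, 0.04, 0],
    [0.4, -0.01, 0, 0.04, 0],
    [0.4, -0.02, -0.02, 0.04, 0],
    [0.4, 0, 0, 0, 0],
  ],
)

```text
time: 33.1
tool_pos: [0.3986, 0.3642, 0.2724]
tool_rot: [3.135, -0.018, -0.033]
contact_force: [0.4, -0.2, 0.9]
opening: 0.0365
grip_force: 0.0
```

```bash
python3 st.py
python3 - <<'E'
from mod import *
p,d,R,t,C=grab("w12");X,Y,Z=np.moveaxis(C,2,0)
kn=(d>0)&(np.hypot(X-.428,Y-.38)<.03)&(Z>.105)&(Z<.117);print("knob top",kn.sum(),np.median(C[kn],0) if kn.any() else 0,rect(C[kn]) if kn.sum()>5 else 0)
l=(d>0)&(X>.41)&(X<.53)&(Y>.33)&(Y<.43)&(Z>.0725)&(Z<.081);print("lever",l.sum(),rect(C[l]) if l.sum()>5 else 0)
im=[]
for n in("scene","side"):
    p,d=read_camera(n);C=cloud(n,d);X,Y,Z=np.moveaxis(C,2,0);q=p.astype(int)
    im.append(p)
    kn=(d>0)&(np.hypot(X-.428,Y-.38)<.03)&(Z>.085)&(Z<.117)&(q.max(2)<80);print(n,"knob",kn.sum(),C[kn].mean(0) if kn.any() else 0)
    lid=(d>0)&(abs(Z-.098)<.004)&(q.max(2)<130)&(np.hypot(X-.671,Y+.155)<.07);print(n,"lid",lid.sum(),cv2.minAreaRect(C[lid][:,:2].astype(np.float32)) if lid.sum()>5 else 0)
a=cv2.resize(im[0][170:390,220:500],(700,550));b=cv2.resize(im[1][150:410,180:440],(600,600))
cv2.imwrite("pics/fin.png",np.hstack([cv2.resize(a,(400,315)),cv2.resize(b,(400,400))[:315]])[:,:,::-1])
E
```

```text
t 33.1 tcp [0.3986 0.3642 0.2724] rot [ 3.1346 -0.0184 -0.0332] grasp [0.3983 0.3643 0.2912] toolz [ 0.0182 -0.0076 -0.9998] heading -0.03334919593281678 ytilt 0.007001965955794199 F [ 0.3538 -0.226   0.8859] open 0.036548602178189615 q [ 0.6082  0.3338  1.4089 -0.0169  1.3884  2.2153]
knob top 203 [0.4292 0.3795 0.1111] ((0.428827702999115, 0.37939131259918213), (0.013509567826986313, 0.013081963174045086), 41.475379943847656)
lever 1695 ((0.47683843970298767, 0.37800541520118713), (0.021630816161632538, 0.09733913838863373), 87.72637176513672)
scene knob 33 [0.4333 0.3775 0.0996]
scene lid 868 ((0.6677187085151672, -0.1587015688419342), (0.09845399856567383, 0.08798500150442123), 44.55752182006836)
side knob 52 [0.4238 0.3848 0.1004]
side lid 292 ((0.6615007519721985, -0.15385088324546814), (0.1082378402352333, 0.08839385211467743), 50.51079559326172)
```

View pics/fin.png

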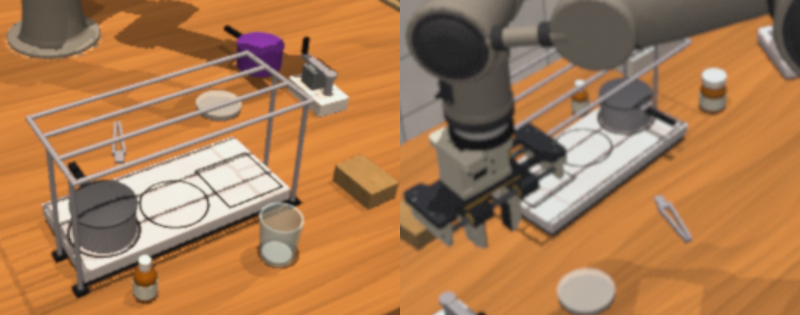

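```bash
python3 -c "
from cell import hand_in; print(hand_in())"
```

```text
the job is handed in; nothing more can be done
None
```

The job is handed in, at about 33 s of the 72 s. By the camera readings, the pot is on the double ring to within about 1–2 mm with its handle straight out, the module's top is at 66 mm (fully seated), and the lever is shut against its stop; the judge's result was not shown.

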